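# Peel a mixing tray off the clinging stack

### The arm

A 6-joint arm with a two-finger parallel gripper is mounted at the origin on the work surface. World frame = base frame: x ahead of the robot, y to its left, z up, the work surface at z = 0. Lengths are in m, angles in degrees, forces in N, time in s.
With the tool pointing down it reaches from about 0.25 to 0.725 m from the base axis. Payload 4 kg.
Tool frame: the origin (TCP) lies between the finger pads; the fingertips stand 8 mm ahead of it and the grasp point (between the pads) lies 11 mm behind it; z points along the fingers, x is the direction in which the jaws open and shut, and the axes are right-handed (so a half turn about z gives the same grasp; the last joint's range is limited). The gripper opens to 85 mm and grips with 20 to 120 N. Pads are 22 mm wide; open, the fingers measure 114 mm over their backs; the gripper's body (76 mm by 85 mm) begins 54 mm behind the grasp point. The pads swing forward as they close: fully open they stand 13 mm farther back than shut.
Start: joints at [-70.302, 13.785, 0.286, 76.501, 0, 90], TCP at [0.169, -0.471, 0.218] pointing down, gripper open.
Joint ranges: [-155.79, 155.79], [-60.16, 107.12], [-62.33, 73.08], [-114, 123.19], [-81.49, 82.49], [-180, 180]. Speed limits (degrees/s): [159.86, 159.86, 180, 180, 180, 180].

### API

Orientations are given as a 3x3 rotation matrix whose columns are the frame's x, y, z axes.
In Python, from plant import bot gives the robot as it stands. The module is installed in compiled form; this text tells all that it offers.
- The arm moves only by the tool move_arm, never from a script. Its argument "targets" is a list of rows, each a list of 6 numbers: the shift along the tool's x, y, z in units of 75 cm (1.0 is 75 cm), then the turn, a rotation vector about the tool's x, y, z in units of 8 degrees (1.0 is 8 degrees). In form: [[tx, ty, tz, rx, ry, rz], ...]. A call has 1 to 12 rows; each row shifts and turns the commanded pose from where the row before left it, along the tool's axes as they then stand; what a row does not reach is not made up. A row lasts 1/10 s, in which the tool goes at most 50 mm and 8.59 degrees, less where a joint would pass 70% of its speed; a pose out of reach is approached as far as the arm can. A call with a number of a shift or a turn outside -1 to 1 is refused whole. A call with a gripper value outside its range is refused whole. "fingers" is the opening, from 0 (shut) to 1 (fully open), set as the call begins (left out, the last holds). The fingers move at their own pace and stop on an object; the grip force is fixed at half the most. Time passes only in rows, so rows that do not move let the fingers close. It gives the time, the measured TCP pose, the force and the opening at its end, in the units of the state.
- bot.get_state(): the state, without advancing time (a new reading comes with each control period).
- bot.snapshot(name): name is "side" or "top" or "wrist"; returns the picture (480x640x3 uint8, red, green, blue); there is no depth.
- bot.get_calibration(name): a dict with "fx", "fy", "cx", "cy" (pixels), "dist_coeffs" ([k1, k2, p1, p2, k3] as OpenCV has them; the pictures are not rectified), "R" (3x3) and "t" (3): a world point X has camera coordinates R X + t. Camera axes: x right, y down, z forward; pixel columns grow to the right and rows downward; lengths in m; the calibration is good to about 2 mm. A picture is of the moment at which its call begins: read the wrist's pose just before it. get_calibration takes no time and is no camera call; for the wrist camera it gives the pose at the moment of the call.
- bot.job_done(): hands the job in, once; it reports no verdict.
The state is a dict: "clock": time; "joint_positions": joint angles; "dq": joint speeds; "effort": joint torques, N m; "eef_pos": TCP position; "eef_rot": TCP orientation; "wrist_force": force on the tool from outside, world axes, zero at the start; "moment": the same for the moment, N m; "opening": opening from 0.0 (shut) to 1.0 (fully open).
Only numpy, scipy, OpenCV 4.12 (cv2) and the standard library are available. Lean on these libraries where they do the work, as an engineer would, in place of code of your own. Each camera call takes 0.05 s, during which the arm holds its last target.

### The job

Take a fresh filler tray from the rack. First clear the mixing cup out of the top tray: nest it fully and upright into the same cup on the bench and let go. The trays cling: peel the top one off by raising its finned corner while the opposite corner still sits down, leaving the tray beneath seated, then hold it up about level over the middle of the white board, at least 10 cm clear above it, and finish while still holding it; leave the filler tin, sanding block and tape roll where they are.

Things in the scene. Friction and masses are not known exactly. Their poses are not given: they have to be found in the camera images.
- rack: Fixed dark steel rack, slab 186 x 246 x 6 mm, a post at each corner. Origin: underside centre, on the bench; y is the long side. Three posts end 32 mm above the bench; the one at the (-x, -y) corner, near the top tray's fin, ends 62 mm up with a lip that keeps that corner of the second tray down. The second tray's other corners lift if the top tray is pulled up level.
- second_tray: Loose grey tray (280 g, feet 6 mm above the bench) like the top one but with its fin at its (+x, -y) corner; must stay in the rack. Origin: centre of its feet's underside. Four sprung rubber grips 8 mm high on its floor squeeze the outer (y) sides of the top tray's feet, each holding its foot with about 1.5 N until lifted some 8 mm.
- top_tray: Loose grey tray, about 100 g, rim 152 x 212 mm (x, y), 50 mm high, walls 3 mm flared by 19 degrees, floor 113 x 173 mm with its top 20 mm above the origin, four feet 12 x 12 x 17 mm at x +-44, y +-70 mm. Origin: centre of the feet's underside, z up; nested in the second tray, origin 26 mm above the bench, axes parallel to that tray's and the rack's. Lifting fin at its (-x, -y) corner.
- fin (a point): Point on the upright fin at the top tray's (-x, -y) corner, at (-86, -121, 55) mm in its frame; axes as the tray's. The fin points along (-0.532, -0.847), is 10 mm thick, 36 mm of it outside the rim's corner (this point 18 mm out, mid thickness), from 44 to 65 mm above the tray's origin (70 to 91 mm above the bench). Pinch its two flat sides from above.
- far_foot (a point): Underside centre of the top tray's foot opposite the fin, at (44, 70, 0) mm in the tray's frame: about it the tray peels. Some 0.14 rad of peel frees the other three feet.
- tray_mid (a point): Middle of the top tray's inner floor, 20 mm above the tray's origin. Axes as the tray's.
- tray_cup: White plastic mixing cup (50 g) standing upright on the floor of the top tray (46 mm above the bench): round, 75 mm high, outside diameter 42 mm at the foot and 64 mm at the rim, wall 2.5 mm. Origin: centre of its underside, z up. Can be taken across the outside just below the rim.
- bench_cup: The same cup standing upright and loose on the bench; a cup pushed into it comes to rest about 31 mm higher than it, rim 106 mm above the bench. Origin: centre of its underside.
- board: Fixed white filler board lying on the bench, 170 x 250 x 12 mm (x, y, z) with a short grip tongue 40 mm wide at its -y end. Origin: centre of the main sheet's underside. A scraper lies on it (to be left alone, 14 mm high).
- filler_tin: Bystander: round metal filler tin, diameter 104, 95 mm high. Origin: underside centre.
- sanding_block: Bystander: black sanding block 70 x 120 x 30 mm. Origin: underside centre.
- tape_roll: Bystander: roll of masking tape lying flat, diameter 90, 25 mm high. Origin: underside centre.

How it is judged:
By the outcome, as a careful person would: the job done as asked, in the order asked, and still so for the second after the job is handed in, while the arm keeps its last pose, push and grip.
It also fails if it takes over 58 s, if anything falls off the work surface, if the arm or the gripper's body presses on something with over 40 N, if the wrist force passes 120 N, or if a joint passes its speed limit or range.

## Working session

There is one attempt and no reset: what is moved stays moved. The work goes in short steps, Python scripts to look and compute and a tool call to move; the robot and the scene stay as the last step left them, time stands still between calls to the robot, and variables do not carry over. Pictures are saved under pics/ and viewed, and the job is handed in when it is done.

Besides the shell and the picture viewer there is one more tool, called after "Emit:" as name(argument=value, ...) on one line, values as JSON. move_arm: Moves the arm, as the interface text tells. Its arguments: {"type":"object","properties":{"targets":{"type":"array"},"fingers":{"type":"number"}},"required":["targets"]}

```bash
ls; mkdir -p pics; python3 - <<'E'
from plant import bot
import cv2
s=bot.get_state(); print(s)
for n in ["side","top","wrist"]:
    c=bot.get_calibration(n); print(n,c)
    cv2.imwrite(f"pics/{n}0.png",bot.snapshot(n)[:,:,::-1])
E
```

```text
pics
{'clock': 0.0, 'joint_positions': array([-7.03021376e+01,  1.38306629e+01,  2.13633178e-01,  7.65021333e+01,
        1.69243970e-03,  9.00035030e+01]), 'dq': array([ 0.01815292, -0.14863308, -0.02792566,  0.07021153,  0.02058442,
        0.00691022]), 'effort': array([ 2.63978895e-03, -3.72317934e+01,  2.52408636e+01,  1.68643525e-02,
        5.98648307e-05, -1.28719495e-05]), 'eef_pos': array([ 0.16831519, -0.47011359,  0.21702584]), 'eef_rot': array([[ 3.37001844e-01, -9.41503746e-01, -6.73202742e-04],
       [-9.41501690e-01, -3.37002515e-01,  1.96803951e-03],
       [-2.07978759e-03, -2.94114261e-05, -9.99997837e-01]]), 'wrist_force': array([ 2.17594747e-04,  2.41870696e-01, -1.42897901e-01]), 'moment': array([-0.04190281, -0.03494883, -0.00772335]), 'opening': 1.0011478661941844}
side {'fx': 523.3723634885672, 'fy': 523.3723634885672, 'cx': 316.39946042939357, 'cy': 246.04674958898823, 'dist_coeffs': array([0.04010189, 0.        , 0.        , 0.        , 0.        ]), 'R': array([[-0.88891106, -0.45807787, -0.00133788],
       [-0.33256864,  0.64736037, -0.68580074],
      
[... 222 characters left out ...]
.00250979, 0.        , 0.        , 0.        , 0.        ]), 'R': array([[-4.30979474e-03, -9.99760226e-01,  2.14689616e-02],
       [-9.87433628e-01,  8.63062067e-04, -1.58031916e-01],
       [ 1.57975495e-01, -2.18802597e-02, -9.87200586e-01]]), 't': array([-0.05067403,  0.61210745,  1.27516463])}
wrist {'fx': 352.5605028748828, 'fy': 352.5605028748828, 'cx': 317.3393717013732, 'cy': 239.4153294295767, 'dist_coeffs': array([-0.04173658,  0.        ,  0.        ,  0.        ,  0.        ]), 'R': array([[ 0.33617455, -0.94179868, -0.00138557],
       [-0.90220049, -0.32246142,  0.28644878],
       [-0.27022388, -0.09504672, -0.95809455]]), 't': array([-0.49898838, -0.03685335,  0.37874177])}
```

View pics/top0.png

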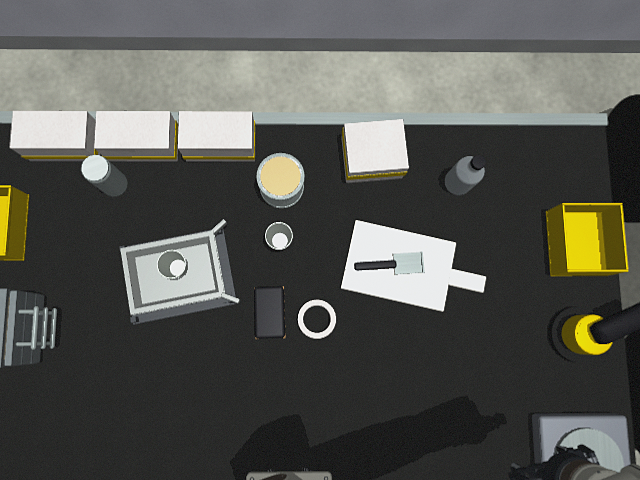

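View pics/side0.png

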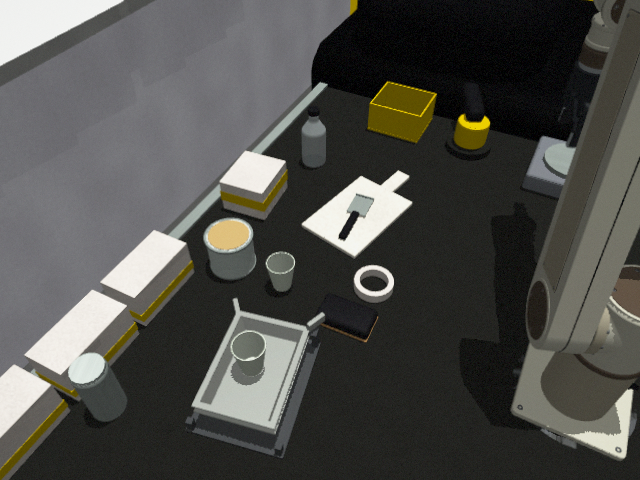

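View pics/wrist0.png

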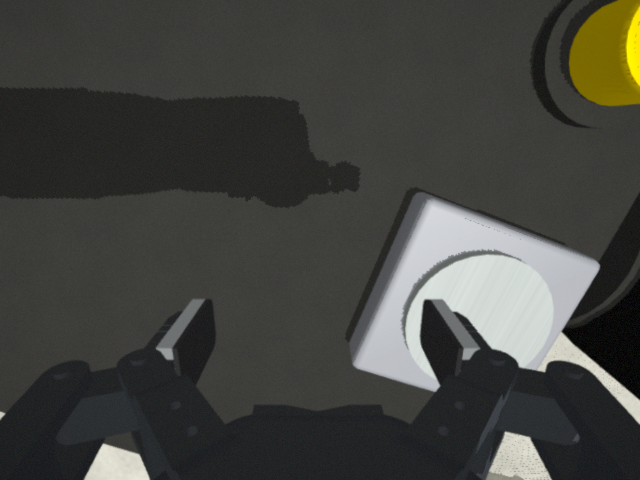

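The top view shows the tray at about (178,275), with the top-tray fin at (230,298) and the second tray's fin at (222,228). The tray cup is at (173,265), the bench cup at (278,236) and the board at (400,265). Next I'll enlarge the crops to measure them.

```bash
cat > h.py <<'E'
import numpy as np, cv2
from plant import bot
def ray(n,px,c=None):
    c=c or bot.get_calibration(n)
    K=np.array([[c['fx'],0,c['cx']],[0,c['fy'],c['cy']],[0,0,1]])
    p=cv2.undistortPoints(np.array(px,float).reshape(-1,1,2),K,c['dist_coeffs']).reshape(-1,2)
    R=np.array(c['R']);t=np.array(c['t'])
    d=np.c_[p,np.ones(len(p))]@R
    return -R.T@t,d
def plane(n,px,z,c=None):
    o,d=ray(n,px,c); return o+d*((z-o[2])/d[:,2])[:,None]
def proj(n,X,c=None):
    c=c or bot.get_calibration(n)
    K=np.array([[c['fx'],0,c['cx']],[0,c['fy'],c['cy']],[0,0,1]])
    return cv2.projectPoints(np.array(X,float).reshape(-1,3),cv2.Rodrigues(np.array(c['R']))[0],np.array(c['t']),K,c['dist_coeffs'])[0].reshape(-1,2)
def two(pa,pb):
    o1,d1=ray('top',[pa]);o2,d2=ray('side',[pb])
    A=[];b=[]
    for o,d in((o1,d1[0]),(o2,d2[0])):
        d=d/np.linalg.norm(d);P=np.eye(3)-np.outer(d,d);A.append(P);b.append(P@o)
    return np.linalg.lstsq(np.vstack(A),np.hstack(b),rcond=None)[0]
E
python3 - <<'E'
import cv2,numpy as np
t=cv2.imread('pics/top0.png');s=cv2.imread('pics/side0.png')
cv2.imwrite('pics/c1.png',cv2.resize(t[205:335,110:310],None,fx=4,fy=4,interpolation=2))
cv2.imwrite('pics/c2.png',cv2.resize(s[240:460,180:390],None,fx=2.7,fy=2.7,interpolation=2))
E
```

```text
(no output)
```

View pics/c1.png

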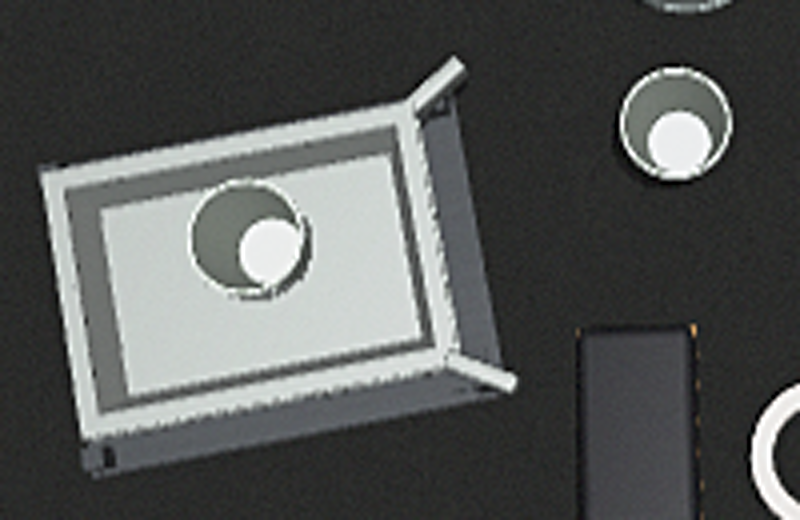

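View pics/c2.png

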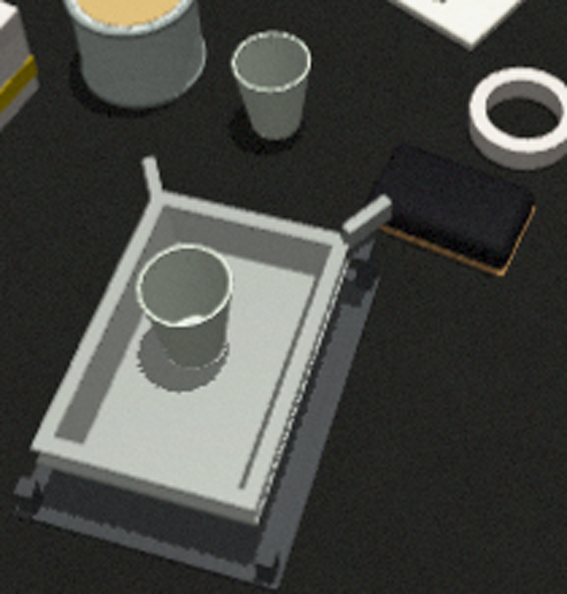

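```bash
python3 - <<'E'
from h import *
f=lambda L:[(x/4+110-.4,y/4+205-.4) for x,y in L]
g=lambda L:[(x/2.7+180-.3,y/2.7+240-.3) for x,y in L]
T=plane('top',f([(42,170),(405,105),(458,352),(83,436)]),.076)
S=plane('side',g([(32,448),(155,192),(347,238),(262,520)]),.076)
print(T.round(4));print(S.round(4))
for P in(T,S):
    print('len',[np.linalg.norm(P[i]-P[(i+1)%4]).round(4) for i in range(4)], P.mean(0))
    # order: (+x,+y),(+x,-y),(-x,-y),(-x,+y)
    y=(P[0]+P[3]-P[1]-P[2])[:2]; x=(P[0]+P[1]-P[2]-P[3])[:2]
    print('yaw',np.degrees(np.arctan2(-y[0],y[1])),np.degrees(np.arctan2(x[1],x[0])))
print('fin tip top z.091',plane('top',f([(510,385)]),.091),plane('side',g([(388,203)]),.091))
print('tcup',plane('top',f([(246,238)]),.121),plane('side',g([(185,285)]),.121))
print('bcup',plane('top',f([(676,123)]),.075),plane('side',g([(272,67)]),.075))
print('bcup2',two(f([(676,123)])[0],g([(272,67)])[0]),two(f([(246,238)])[0],g([(185,285)])[0]))
im=cv2.imread('pics/top0.png');hsv=cv2.cvtColor(im,cv2.COLOR_BGR2HSV)
m=(cv2.inRange(im,(215,215,215),(255,255,255)));m[:200]=0;m[:,:335]=0;m[325:]=0;m[:,500:]=0
c=max(cv2.findContours(m,0,2)[0],key=cv2.contourArea)
print(cv2.approxPolyDP(cv2.convexHull(c),4,True).reshape(-1,2).tolist())
B=plane('top',[(355,221),(456,243),(445,311),(342,288)],.012);print(B.round(4),B.mean(0))
E
```

```text
[[0.5983 0.3796 0.076 ]
 [0.6356 0.1758 0.076 ]
 [0.4948 0.1429 0.076 ]
 [0.4487 0.3497 0.076 ]]
[[0.5963 0.3791 0.076 ]
 [0.6377 0.1732 0.076 ]
 [0.4915 0.1443 0.076 ]
 [0.4407 0.3529 0.076 ]]
len [np.float64(0.2072), np.float64(0.1446), np.float64(0.2119), np.float64(0.1525)] [0.54435353 0.26196718 0.076     ]
yaw 11.472099882537783 12.196090853001134
len [np.float64(0.21), np.float64(0.149), np.float64(0.2148), np.float64(0.1578)] [0.54152812 0.2623889  0.076     ]
yaw 12.532953836913741 10.355991432635484
fin tip top z.091 [[0.47535677 0.11184934 0.091     ]] [[0.47422098 0.11278231 0.091     ]]
tcup [[0.55386336 0.25332131 0.121     ]] [[0.55517979 0.25371449 0.121     ]]
bcup [[0.62527486 0.02127952 0.075     ]] [[0.62260978 0.02558634 0.075     ]]
bcup2 [0.62589942 0.02132593 0.06908758] [0.55446946 0.25358124 0.12111608]
[[356, 220], [454, 242], [485, 277], [483, 290], [441, 310], [341, 287]]
[[ 0.6713 -0.1608  0.012 ]
 [ 0.6172 -0.4039  0.012 ]
 [ 0.4545 -0.3704  0.012 ]
 [ 0.5095 -0.1272  0.012 ]] [ 0.56312354 -0.26557043  0.012     ]
```

```bash
cat > p.py <<'E'
import numpy as np,sys
from scipy.spatial.transform import Rotation as Ro
def yawR(deg):  # tool pointing down, tool x at yaw
    a=np.radians(deg);x=np.array([np.cos(a),np.sin(a),0]);z=np.array([0,0,-1.]);return np.c_[x,np.cross(z,x),z]
def plan(p,R,pt,Rt,n,dec=3):
    """rows from pose to pose, evenly; rounding errors fed back"""
    p=np.array(p,float);R=np.array(R,float);pt=np.array(pt,float);rows=[]
    for k in range(n):
        m=n-k
        d=R.T@(pt-p)/m/0.75
        w=np.degrees(Ro.from_matrix(R.T@Rt).as_rotvec())/m/8
        r=np.r_[d,w].round(dec);rows.append(r.tolist())
        p=p+R@r[:3]*.75; R=R@Ro.from_rotvec(np.radians(r[3:]*8)).as_matrix()
    for i in range(0,n,12):print(str(rows[i:i+12]).replace(' ',''))
    print('end',p.round(4),np.abs(d*750).max(),'deg',np.linalg.norm(w)*8)
    return p,R
E
python3 - <<'E'
from p import *
from h import *
plan([.169,-.471,.218],yawR(-70.3),[.53,.235,.28],yawR(70),20,dec=3)
P=plane('top',[(281,180)],.095);print('tin',P)
print('block',plane('top',[(256,287),(285,287),(285,338),(256,338)],.03).round(3))
print('tape',plane('top',[(317,319)],.025).round(3))
E
```

```text
[[-0.036,-0.039,-0.004,-0.0,-0.0,-0.877],[-0.031,-0.043,-0.004,-0.0,-0.0,-0.877],[-0.026,-0.046,-0.004,-0.0,-0.0,-0.877],[-0.02,-0.049,-0.004,-0.0,-0.0,-0.877],[-0.014,-0.051,-0.004,-0.0,-0.0,-0.877],[-0.008,-0.052,-0.004,-0.0,-0.0,-0.877],[-0.001,-0.053,-0.004,-0.0,-0.0,-0.877],[0.005,-0.053,-0.004,-0.0,-0.0,-0.877],[0.012,-0.051,-0.004,0.0,0.0,-0.877],[0.018,-0.05,-0.004,0.0,0.0,-0.877],[0.024,-0.047,-0.004,0.0,0.0,-0.877],[0.03,-0.044,-0.004,0.0,0.0,-0.877]]
[[0.035,-0.04,-0.004,0.0,0.0,-0.877],[0.039,-0.035,-0.004,0.0,0.0,-0.877],[0.043,-0.03,-0.004,0.0,0.0,-0.877],[0.047,-0.025,-0.005,0.0,0.0,-0.876],[0.049,-0.019,-0.004,0.0,0.0,-0.877],[0.051,-0.013,-0.005,0.0,0.0,-0.876],[0.052,-0.006,-0.004,0.0,0.0,-0.877],[0.053,-0.0,-0.005,0.0,0.0,-0.876]]
end [0.5299 0.2347 0.2802] 40.02566064853457 deg 7.011999999999977
tin [[0.75029829 0.01568371 0.095     ]]
block [[0.511 0.075 0.03 ]
 [0.511 0.007 0.03 ]
 [0.393 0.007 0.03 ]
 [0.394 0.074 0.03 ]]
tape [[ 0.437 -0.067  0.025]]
```

Emit:
move_arm(targets=[[-0.036,-0.039,-0.004,0,0,-0.877],[-0.031,-0.043,-0.004,0,0,-0.877],[-0.026,-0.046,-0.004,0,0,-0.877],[-0.02,-0.049,-0.004,0,0,-0.877],[-0.014,-0.051,-0.004,0,0,-0.877],[-0.008,-0.052,-0.004,0,0,-0.877],[-0.001,-0.053,-0.004,0,0,-0.877],[0.005,-0.053,-0.004,0,0,-0.877],[0.012,-0.051,-0.004,0,0,-0.877],[0.018,-0.05,-0.004,0,0,-0.877],[0.024,-0.047,-0.004,0,0,-0.877],[0.03,-0.044,-0.004,0,0,-0.877]])

```text
clock: 1.35
eef_pos: [0.3857, -0.045, 0.254]
eef_rot: [[0.97, 0.245, 0.0], [0.245, -0.97, -0.0], [-0.0, 0.0, -1.0]]
wrist_force: [1.1, -0.2, 0.6]
opening: 1.001
```

Emit:
move_arm(targets=[[0.035,-0.04,-0.004,0,0,-0.877],[0.039,-0.035,-0.004,0,0,-0.877],[0.043,-0.03,-0.004,0,0,-0.877],[0.047,-0.025,-0.005,0,0,-0.876],[0.049,-0.019,-0.004,0,0,-0.877],[0.051,-0.013,-0.005,0,0,-0.876],[0.052,-0.006,-0.004,0,0,-0.877],[0.053,0,-0.005,0,0,-0.876],[0,0,0,0,0,0],[0,0,0,0,0,0],[0,0,0,0,0,0]])

```text
clock: 2.45
eef_pos: [0.5289, 0.2342, 0.2798]
eef_rot: [[0.343, 0.939, -0.001], [0.939, -0.343, -0.001], [-0.001, -0.001, -1.0]]
wrist_force: [-0.5, 0.1, 0.3]
opening: 1.003
```

```bash
python3 - <<'E'
from h import *
s=bot.get_state();print(s['clock'],s['eef_pos'],s['eef_rot'].round(4),s['joint_positions'].round(1))
c=bot.get_calibration('wrist');np.save('w1.npy',c,allow_pickle=True)
cv2.imwrite('pics/w1.png',bot.snapshot('wrist')[:,:,::-1])
print(-c['R'].T@c['t'])
E
```

```text
2.45 [0.52893214 0.23420176 0.27984348] [[ 3.432e-01  9.393e-01 -1.100e-03]
 [ 9.393e-01 -3.432e-01 -7.000e-04]
 [-1.100e-03 -8.000e-04 -1.000e+00]] [23.9 22.3 21.3 89.1 -0.  44. ]
[0.46068668 0.25940372 0.43551569]
```

View pics/w1.png

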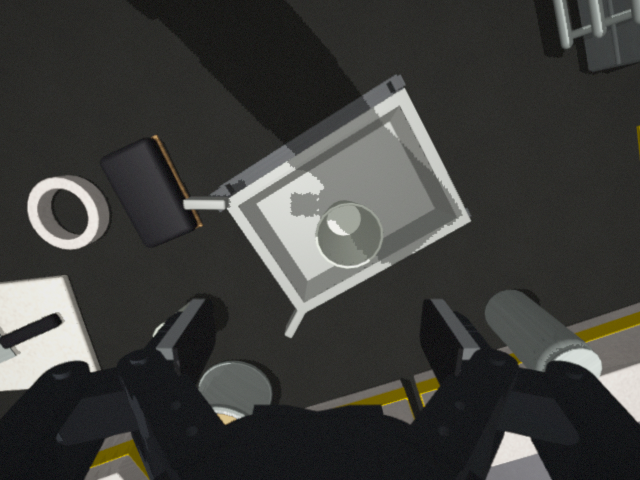

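The wrist view shows the tray-cup rim centred near (349,235). The tray rim corners are near (405,90), (469,215), (303,305) and (230,205), and the fin tip is near (184,204).

```bash
python3 - <<'E'
from h import *
c=np.load('w1.npy',allow_pickle=True).item()
im=cv2.imread('pics/w1.png');cv2.imwrite('pics/c3.png',cv2.resize(im[70:350,170:480],None,fx=2.5,fy=2.1,interpolation=2)) if 0 else cv2.imwrite('pics/c3.png',cv2.resize(im[70:350,170:480],None,fx=2.1,fy=2.1,interpolation=2))
T=plane('wrist',[(469,215),(303,306),(229,206),(404,89)],.076,c);print(T.round(4),T.mean(0))
print(plane('wrist',[(349,235)],.121,c),plane('wrist',[(184,204)],.091,c))
E
```

```text
[[0.5904 0.3807 0.076 ]
 [0.6289 0.1798 0.076 ]
 [0.4953 0.1483 0.076 ]
 [0.4488 0.3509 0.076 ]] [0.54084863 0.26494472 0.076     ]
[[0.55434345 0.25572565 0.121     ]] [[0.47638254 0.11139487 0.091     ]]
```

View pics/c3.png

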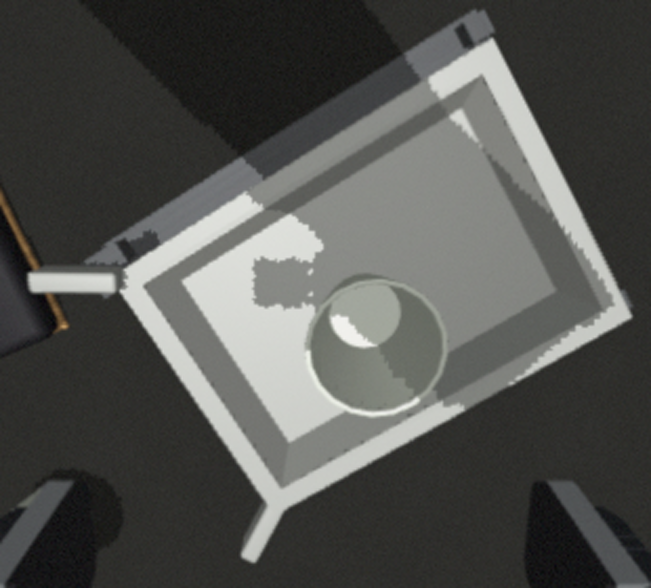

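```bash
python3 - <<'E'
from p import *
p,R=plan([.5289,.2342,.2798],yawR(70),[.5545,.2545,.17],yawR(90),5)
p,R=plan(p,R,[.5545,.2545,.102],yawR(90),5)
E
```

```text
[[0.007,0.005,0.029,0.0,0.0,-0.5],[0.007,0.005,0.029,0.0,0.0,-0.5],[0.007,0.005,0.029,0.0,0.0,-0.5],[0.006,0.006,0.03,0.0,0.0,-0.5],[0.006,0.007,0.029,0.0,0.0,-0.5]]
end [0.5547 0.2542 0.1703] 22.050000000000015 deg 4.0000000000000036
[[0.0,-0.0,0.018,0.0,0.0,-0.0],[0.0,-0.0,0.018,0.0,0.0,-0.0],[0.0,-0.0,0.018,0.0,0.0,-0.0],[0.0,-0.0,0.019,0.0,0.0,-0.0],[0.0,-0.0,0.018,0.0,0.0,-0.0]]
end [0.5547 0.2542 0.1021] 13.550000000000034 deg 3.0187751805258628e-15
```

Emit:
move_arm(targets=[[0.007,0.005,0.029,0,0,-0.5],[0.007,0.005,0.029,0,0,-0.5],[0.007,0.005,0.029,0,0,-0.5],[0.006,0.006,0.03,0,0,-0.5],[0.006,0.007,0.029,0,0,-0.5],[0,0,0,0,0,0],[0,0,0,0,0,0]])

```text
clock: 3.2
eef_pos: [0.5549, 0.2539, 0.1712]
eef_rot: [[0.003, 1.0, -0.001], [1.0, -0.003, -0.0], [-0.0, -0.001, -1.0]]
wrist_force: [0.1, 0.4, 0.2]
opening: 0.997
```

```bash
python3 - <<'E'
from h import *
c=bot.get_calibration('wrist');np.save('w2.npy',c,allow_pickle=True)
cv2.imwrite('pics/w2.png',bot.snapshot('wrist')[:,:,::-1])
print(proj('wrist',[[.5545,.2545,.121]],c))
E
```

```text
[[318.52185543 256.74487564]]
```

View pics/w2.png

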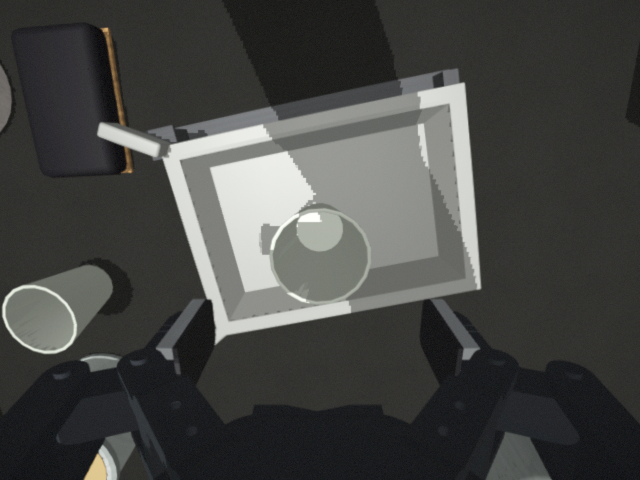

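The tray-cup rim is centred at about (320,256), which matches the prediction. The bench-cup rim is at about (40,319). I'll go down and grip.

Emit:
move_arm(targets=[[0,0,0.018,0,0,0],[0,0,0.018,0,0,0],[0,0,0.018,0,0,0],[0,0,0.019,0,0,0],[0,0,0.018,0,0,0],[0,0,0,0,0,0],[0,0,0,0,0,0]])

```text
clock: 3.95
eef_pos: [0.5558, 0.255, 0.104]
eef_rot: [[0.001, 1.0, 0.002], [1.0, -0.001, 0.001], [0.001, 0.002, -1.0]]
wrist_force: [-0.8, 0.4, 0.7]
opening: 0.998
```

Emit:
move_arm(targets=[[0,0,0,0,0,0],[0,0,0,0,0,0],[0,0,0,0,0,0],[0,0,0,0,0,0],[0,0,0,0,0,0],[0,0,0,0,0,0],[0,0,0,0,0,0]], fingers=0.3)

```text
clock: 4.65
eef_pos: [0.561, 0.2501, 0.1121]
eef_rot: [[0.005, 1.0, 0.016], [1.0, -0.005, -0.007], [-0.006, 0.016, -1.0]]
wrist_force: [-3.7, -16.8, 34.9]
opening: 0.302
```

```bash
python3 - <<'E'
from h import *
c=np.load('w2.npy',allow_pickle=True).item()
print('bcup',plane('wrist',[(40,319)],.075,c))
print('fintip',plane('wrist',[(100,129)],.091,c))
T=plane('wrist',[(480,288),(218,333),(163,153),(464,86)],.076,c);print(T.round(4),T.mean(0))
cv2.imwrite('pics/w3.png',bot.snapshot('wrist')[:,:,::-1])
E
```

```text
bcup [[0.62476417 0.02435936 0.075     ]]
fintip [[0.47670275 0.11246276 0.091     ]]
[[0.5968 0.3807 0.076 ]
 [0.6357 0.1728 0.076 ]
 [0.4933 0.146  0.076 ]
 [0.4504 0.3518 0.076 ]] [0.54402522 0.26284012 0.076     ]
```

View pics/w3.png

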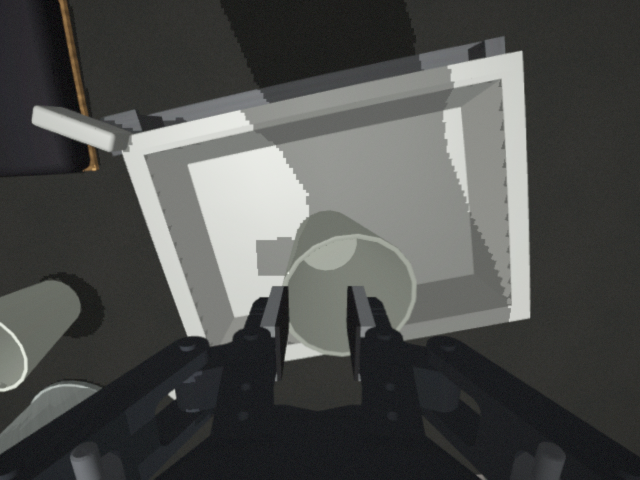

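The fingers slid over the rim: the opening reached the commanded 0.30 and nothing is held. I'll lift straight up, look, and then re-grasp lower.

Emit:
move_arm(targets=[[0,0,-0.02,0,0,0],[0,0,-0.02,0,0,0],[0,0,-0.025,0,0,0],[0,0,-0.025,0,0,0],[0,0,0,0,0,0]])

```text
clock: 5.2
eef_pos: [0.5572, 0.2558, 0.1736]
eef_rot: [[0.0, 1.0, 0.006], [1.0, -0.0, 0.003], [0.003, 0.006, -1.0]]
wrist_force: [0.9, 0.0, 0.4]
opening: 0.299
```

Emit:
move_arm(targets=[[0,0,0,0,0,0],[0,0,0,0,0,0],[0,0,0,0,0,0],[0,0,0,0,0,0],[0,0,0,0,0,0]], fingers=1.0)

```text
clock: 5.7
eef_pos: [0.555, 0.2549, 0.1692]
eef_rot: [[0.0, 1.0, -0.001], [1.0, -0.0, -0.0], [-0.0, -0.001, -1.0]]
wrist_force: [0.8, -0.5, -0.3]
opening: 1.003
```

```bash
python3 - <<'E'
from h import *
s=bot.get_state();print(s['clock'],s['eef_pos'])
c=bot.get_calibration('wrist');np.save('w4.npy',c,allow_pickle=True)
cv2.imwrite('pics/w4.png',bot.snapshot('wrist')[:,:,::-1])
t=bot.snapshot('top')[:,:,::-1];s=bot.snapshot('side')[:,:,::-1]
cv2.imwrite('pics/top4.png',t);cv2.imwrite('pics/side4.png',s)
E
```

```text
5.7 [0.5549626  0.25486039 0.16923245]
```

View pics/w4.png

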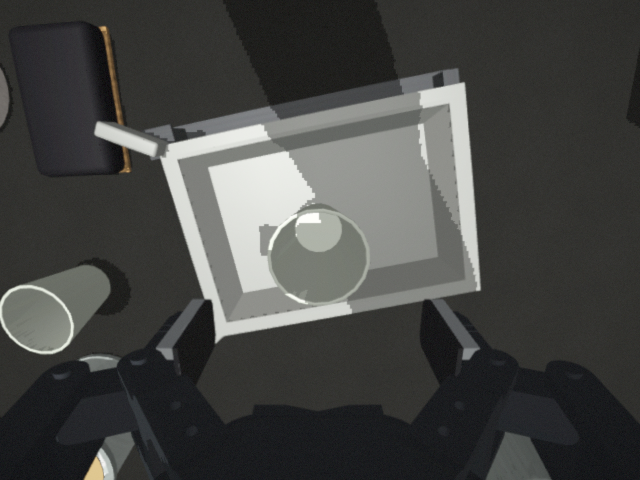

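View pics/side4.png

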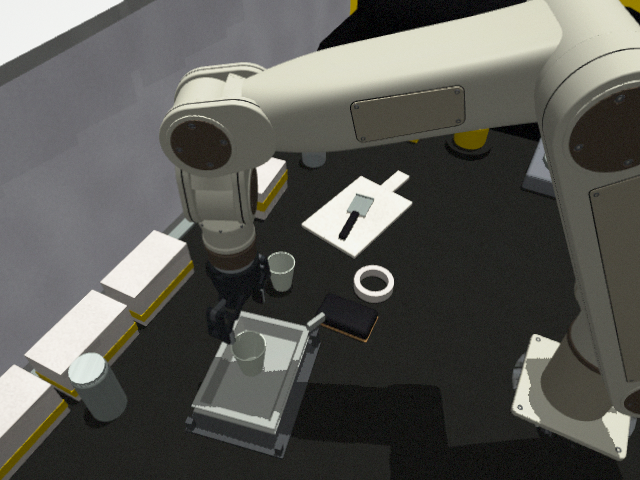

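```bash
python3 - <<'E'
from h import *
c=np.load('w4.npy',allow_pickle=True).item()
p=np.array([.55496,.25486,.16923])
for dz in(-.008,0,.011,.024,.04): print(dz,proj('wrist',[p+[0,0,dz]],c), proj('wrist',[p+[0,.0425,dz],p+[0.011,.0425,dz],p+[-0.011,.0425,dz]],c).tolist())
im=cv2.imread('pics/w3.png');cv2.imwrite('pics/c5.png',im[200:400,200:460].repeat(3,0).repeat(3,1))
E
```

```text
-0.008 [[317.5368735  285.23846402]] [[401.6616793904515, 285.08864929370054], [400.16891618478553, 304.76751423335907], [403.1860117089567, 264.6693178007139]]
0 [[317.52637294 292.01145136]] [[405.4096958820285, 291.83434336445475], [403.7729508739165, 312.24247922536665], [407.0833233780687, 270.61740320144446]]
0.011 [[317.51028362 302.37879628]] [[411.13834826936784, 302.1532780776817], [409.26768341291836, 323.648761698061], [413.05523702126015, 279.7389061109411]]
0.024 [[317.488295   316.52695681]] [[418.9390192090965, 316.2211979588101], [416.72254534821445, 339.1433996512207], [421.21707070791643, 292.21943210497795]]
0.04 [[317.45553991 337.55858364]] [[430.49598974375283, 337.0993893141766], [427.7082731642383, 362.01849257766565], [433.3744669280363, 310.8404595385933]]
```

View pics/c5.png

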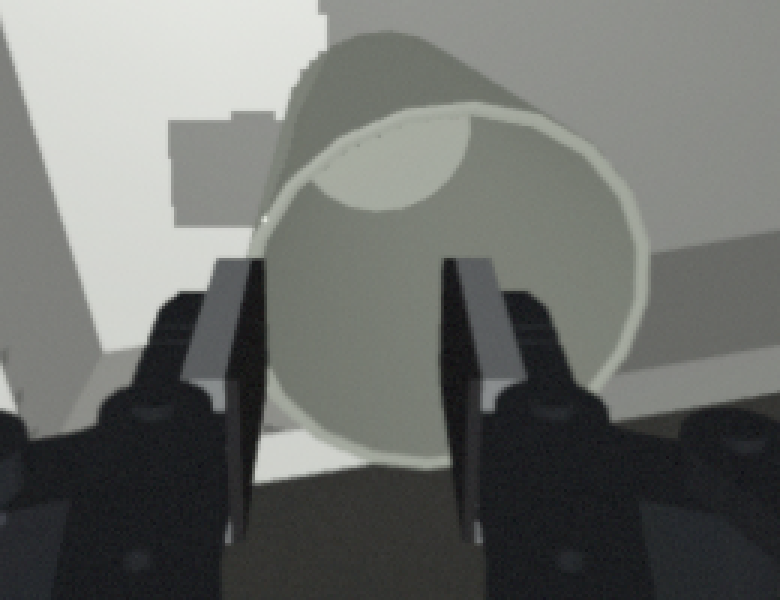

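```bash
python3 - <<'E'
from h import *
im=cv2.imread('pics/side4.png');cv2.imwrite('pics/c6.png',cv2.resize(im[230:390,190:330],None,fx=4,fy=3.7,interpolation=2) if 0 else cv2.resize(im[230:380,190:330],None,fx=4,fy=4,interpolation=2))
p=np.array([.55496,.25486,.16923])
for h in(.0425,-.0425):
  for dz in(-.008,.005,.02,.03):
    print(h,dz,((proj('side',[p+[-.011,h,dz],p+[.011,h,dz]])-[190,230])*4).round(0).tolist())
E
```

```text
0.0425 -0.008 [[191.0, 498.0], [147.0, 478.0]]
0.0425 0.005 [[187.0, 482.0], [143.0, 461.0]]
0.0425 0.02 [[183.0, 462.0], [139.0, 441.0]]
0.0425 0.03 [[180.0, 448.0], [135.0, 428.0]]
-0.0425 -0.008 [[295.0, 351.0], [254.0, 332.0]]
-0.0425 0.005 [[293.0, 333.0], [251.0, 315.0]]
-0.0425 0.02 [[291.0, 313.0], [248.0, 295.0]]
-0.0425 0.03 [[289.0, 299.0], [246.0, 281.0]]
```

View pics/c6.png

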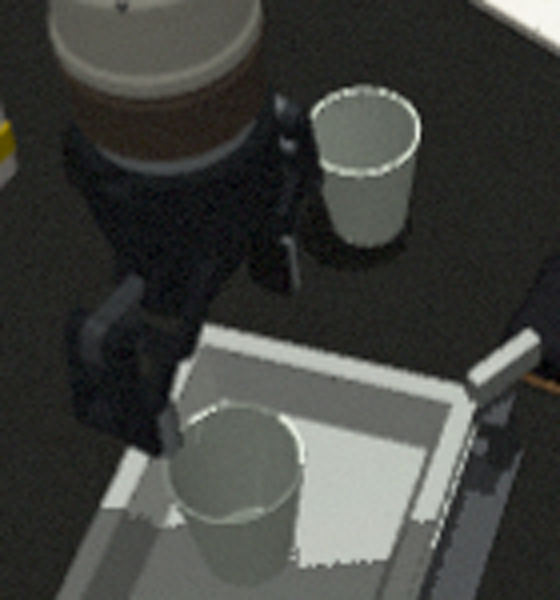

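The two views agree that the open fingertips stand about 28 mm behind the reported TCP, so the first grip closed above the rim. The cup is still in place. This time I'll go 25 mm lower.

Emit:
move_arm(targets=[[0,0,0.0205,0,0,0],[0,0,0.0205,0,0,0],[0,0,0.0205,0,0,0],[0,0,0.0205,0,0,0],[0,0,0.0205,0,0,0],[0,0,0.0205,0,0,0],[0,0,0,0,0,0],[0,0,0,0,0,0]])

```text
clock: 6.65
eef_pos: [0.5551, 0.2549, 0.0777]
eef_rot: [[0.0, 1.0, -0.0], [1.0, -0.0, -0.0], [-0.0, -0.0, -1.0]]
wrist_force: [0.7, -0.4, -0.3]
opening: 1.002
```

```bash
python3 - <<'E'
from h import *
s=bot.get_state();print(s['clock'],s['eef_pos'],s['wrist_force'])
cv2.imwrite('pics/w5.png',bot.snapshot('wrist')[:,:,::-1])
im=bot.snapshot('side')[:,:,::-1]
cv2.imwrite('pics/c7.png',cv2.resize(im[230:410,180:330],None,fx=3.3,fy=3.3,interpolation=2))
E
```

```text
6.65 [0.55514401 0.25490988 0.0777113 ] [ 0.68588219 -0.43377908 -0.32537146]
```

View pics/w5.png

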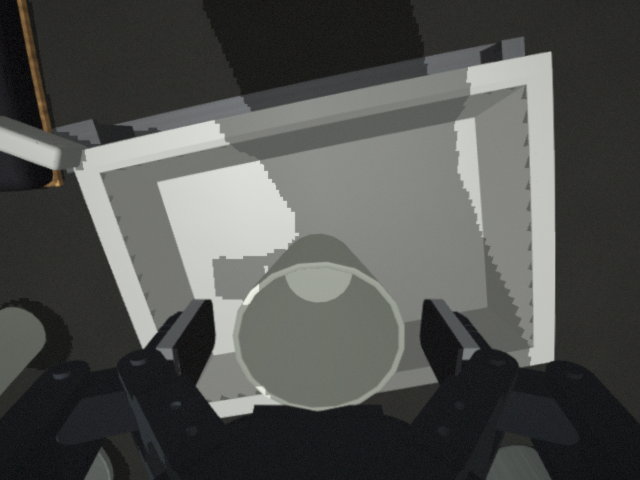

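View pics/c7.png

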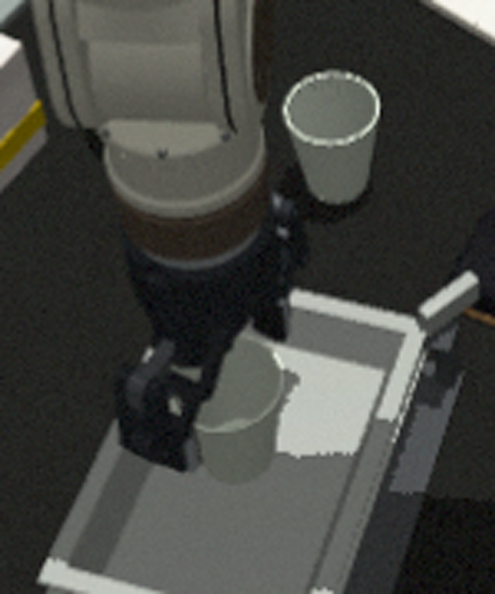

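The fingers now straddle the cup's upper wall, with the rim centred at (319,336). Closing.

Emit:
move_arm(targets=[[0,0,0,0,0,0],[0,0,0,0,0,0],[0,0,0,0,0,0],[0,0,0,0,0,0],[0,0,0,0,0,0],[0,0,0,0,0,0]], fingers=0.4)

```text
clock: 7.35
eef_pos: [0.5562, 0.2554, 0.0797]
eef_rot: [[0.0, 1.0, 0.003], [1.0, -0.0, 0.001], [0.001, 0.003, -1.0]]
wrist_force: [-1.5, -1.8, 5.5]
opening: 0.717
```

```bash
python3 - <<'E'
from h import *
cv2.imwrite('pics/w6.png',bot.snapshot('wrist')[:,:,::-1])
E
```

```text
(no output)
```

View pics/w6.png

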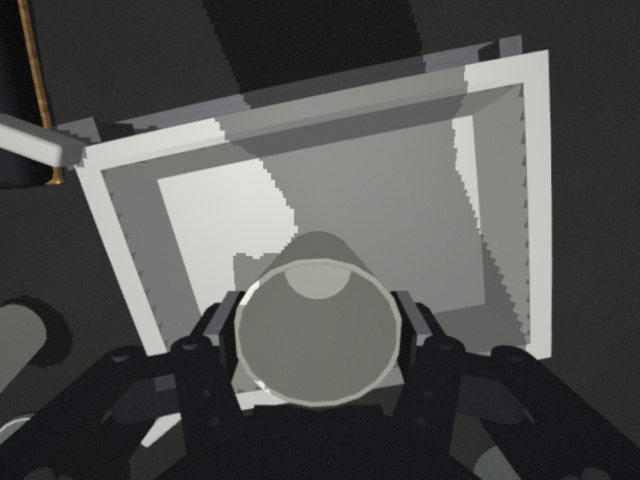

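```bash
python3 - <<'E'
from p import *
p,R=plan([.5551,.2549,.0773],yawR(90),[.5551,.2549,.187],yawR(90),5)
p,R=plan(p,R,[.625,.0225,.187],yawR(90),9)
E
```

```text
[[0.0,0.0,-0.029,0.0,0.0,0.0],[0.0,0.0,-0.029,0.0,0.0,0.0],[0.0,0.0,-0.029,0.0,0.0,0.0],[0.0,0.0,-0.03,0.0,0.0,0.0],[0.0,0.0,-0.029,0.0,0.0,0.0]]
end [0.5551 0.2549 0.1868] 21.949999999999996 deg 0.0
[[-0.034,0.01,-0.0,0.0,0.0,0.0],[-0.034,0.01,-0.0,0.0,0.0,0.0],[-0.035,0.01,-0.0,0.0,0.0,0.0],[-0.034,0.011,-0.0,0.0,0.0,0.0],[-0.035,0.01,-0.0,0.0,0.0,0.0],[-0.034,0.011,-0.0,0.0,0.0,0.0],[-0.035,0.01,-0.0,0.0,0.0,0.0],[-0.034,0.011,-0.0,0.0,0.0,0.0],[-0.035,0.01,-0.0,0.0,0.0,0.0]]
end [0.6248 0.0224 0.1868] 26.15000000000005 deg 0.0
```

Emit:
move_arm(targets=[[0,0,-0.015,0,0,0],[0,0,-0.03,0,0,0],[0,0,-0.035,0,0,0],[0,0,-0.035,0,0,0],[0,0,-0.03,0,0,0],[0,0,0,0,0,0]])

```text
clock: 8.0
eef_pos: [0.5575, 0.256, 0.1914]
eef_rot: [[0.0, 1.0, 0.008], [1.0, -0.0, 0.004], [0.004, 0.008, -1.0]]
wrist_force: [1.6, 0.1, 1.0]
opening: 0.719
```

Emit:
move_arm(targets=[[-0.034,0.01,0,0,0,0],[-0.034,0.01,0,0,0,0],[-0.035,0.01,0,0,0,0],[-0.034,0.011,0,0,0,0],[-0.035,0.01,0,0,0,0],[-0.034,0.011,0,0,0,0],[-0.035,0.01,0,0,0,0],[-0.034,0.011,0,0,0,0],[-0.035,0.01,0,0,0,0],[0,0,0,0,0,0],[0,0,0,0,0,0],[0,0,0,0,0,0]])

```text
clock: 9.2
eef_pos: [0.6245, 0.0232, 0.1859]
eef_rot: [[-0.001, 1.0, -0.001], [1.0, 0.001, 0.0], [0.0, -0.001, -1.0]]
wrist_force: [-0.4, -0.5, -0.6]
opening: 0.716
```

```bash
python3 - <<'E'
from h import *
s=bot.get_state();print(s['clock'],s['eef_pos'],s['wrist_force'],s['opening'])
c=bot.get_calibration('wrist');np.save('w7.npy',c,allow_pickle=True)
cv2.imwrite('pics/w7.png',bot.snapshot('wrist')[:,:,::-1])
cv2.imwrite('pics/side7.png',bot.snapshot('side')[:,:,::-1])
cv2.imwrite('pics/top7.png',bot.snapshot('top')[:,:,::-1])
E
```

```text
9.2 [0.62446817 0.0232018  0.18590332] [-0.38894842 -0.47762089 -0.57561981] 0.7155245090311603
```

View pics/w7.png

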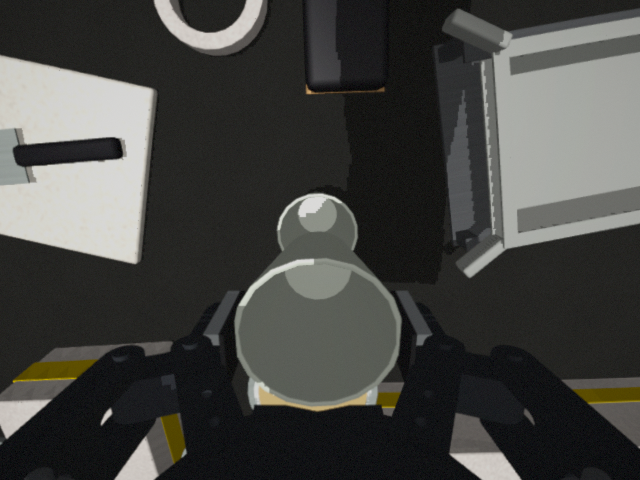

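View pics/side7.png

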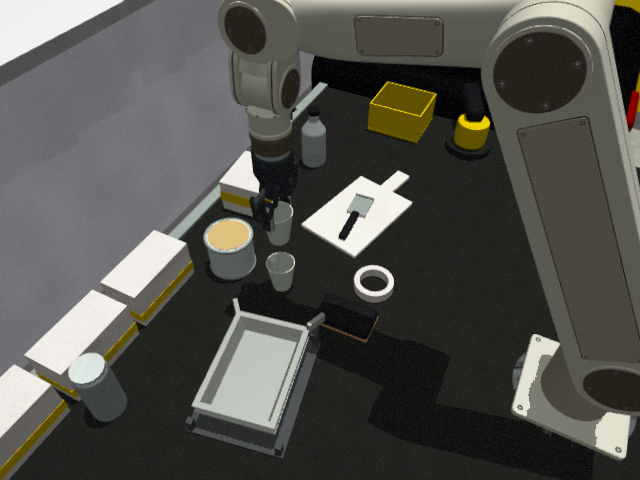

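View pics/top7.png

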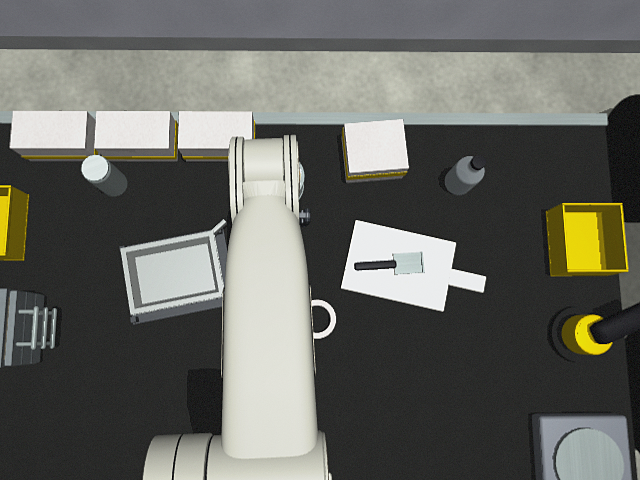

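```bash
python3 - <<'E'
from h import *
c=np.load('w7.npy',allow_pickle=True).item()
im=cv2.imread('pics/w7.png')
cv2.imwrite('pics/c8.png',cv2.resize(im[180:300,250:390],None,fx=5,fy=5,interpolation=2))
def ring(x,y,z,r=.032):
    a=np.linspace(0,6.283,90);return proj('wrist',np.c_[x+r*np.cos(a),y+r*np.sin(a),0*a+z],c)
for x,y in((.6248,.0224),(.6248,.0215),(.6225,.0225)):
    q=ring(x,y,.075);print(x,y,q.min(0),q.max(0))
q=ring(.6245,.0232,.1859+.0413);print('held',q.min(0),q.max(0))
E
```

```text
0.6248 0.0224 [275.65772432 191.33651185] [357.28274875 270.11288133]
0.6248 0.0215 [274.50978659 191.33684167] [356.13433795 270.11306166]
0.6225 0.0225 [275.68657097 188.31011338] [357.50366001 267.45607122]
held [231.28297285 258.34883394] [403.78883177 409.25491984]
```

View pics/c8.png

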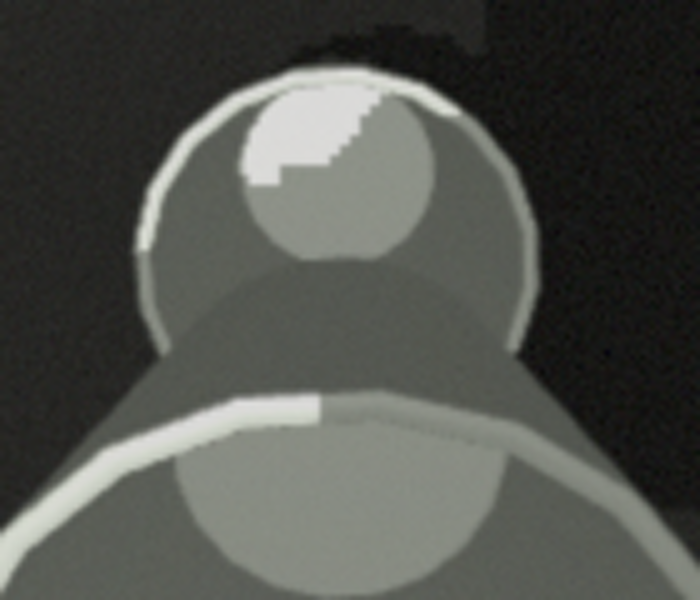

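Emit:
move_arm(targets=[[0,0.002,0.012,0,0,0],[0,0,0.018,0,0,0],[0,0,0.018,0,0,0],[0,0,0.018,0,0,0],[0,0,0.018,0,0,0],[0,0,0.018,0,0,0],[0,0,0.018,0,0,0],[0,0,0.012,0,0,0],[0,0,0.008,0,0,0],[0,0,0,0,0,0],[0,0,0,0,0,0]])

```text
clock: 10.45
eef_pos: [0.6268, 0.0225, 0.0817]
eef_rot: [[0.0, 1.0, 0.001], [1.0, -0.0, 0.0], [0.0, 0.001, -1.0]]
wrist_force: [0.4, -0.1, -0.6]
opening: 0.717
```

Emit:
move_arm(targets=[[0,0,0.004,0,0,0],[0,0,0.004,0,0,0],[0,0,0,0,0,0]])

```text
clock: 10.75
eef_pos: [0.6263, 0.0224, 0.0752]
eef_rot: [[0.0, 1.0, -0.0], [1.0, -0.0, -0.0], [-0.0, -0.0, -1.0]]
wrist_force: [-0.0, -0.7, 0.5]
opening: 0.717
```

Emit:
move_arm(targets=[[0,0,0.004,0,0,0],[0,0,0.004,0,0,0],[0,0,0,0,0,0]])

```text
clock: 11.05
eef_pos: [0.6261, 0.0224, 0.0688]
eef_rot: [[0.0, 1.0, -0.001], [1.0, -0.0, 0.0], [0.0, -0.001, -1.0]]
wrist_force: [-0.3, 0.3, -0.0]
opening: 0.718
```

Emit:
move_arm(targets=[[0,0,0.004,0,0,0],[0,0,0,0,0,0]])

```text
clock: 11.25
eef_pos: [0.6262, 0.0225, 0.0659]
eef_rot: [[0.0, 1.0, -0.001], [1.0, -0.0, 0.0], [0.0, -0.001, -1.0]]
wrist_force: [0.9, 0.4, -0.2]
opening: 0.716
```

Emit:
move_arm(targets=[[0,0,0.003,0,0,0],[0,0,0,0,0,0]])

```text
clock: 11.45
eef_pos: [0.6267, 0.0226, 0.0644]
eef_rot: [[0.0, 1.0, 0.001], [1.0, -0.0, 0.0], [0.0, 0.001, -1.0]]
wrist_force: [-0.4, 1.3, 0.8]
opening: 0.718
```

Emit:
move_arm(targets=[[0,0,0.003,0,0,0],[0,0,0,0,0,0]])

```text
clock: 11.65
eef_pos: [0.6277, 0.0226, 0.0641]
eef_rot: [[0.0, 1.0, 0.004], [1.0, -0.0, 0.0], [0.0, 0.004, -1.0]]
wrist_force: [-2.0, 1.4, 8.6]
opening: 0.716
```

Emit:
move_arm(targets=[[0,0,0.003,0,0,0],[0,0,0,0,0,0]])

```text
clock: 11.85
eef_pos: [0.6289, 0.0225, 0.064]
eef_rot: [[0.0, 1.0, 0.007], [1.0, -0.0, 0.0], [0.0, 0.007, -1.0]]
wrist_force: [-2.8, -0.0, 15.9]
opening: 0.717
```

```bash
python3 - <<'E'
from h import *
cv2.imwrite('pics/w8.png',bot.snapshot('wrist')[:,:,::-1])
im=bot.snapshot('side')[:,:,::-1]
cv2.imwrite('pics/c9.png',cv2.resize(im[150:330,190:400],None,fx=3.3,fy=3.3,interpolation=2))
E
```

```text
(no output)
```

View pics/w8.png

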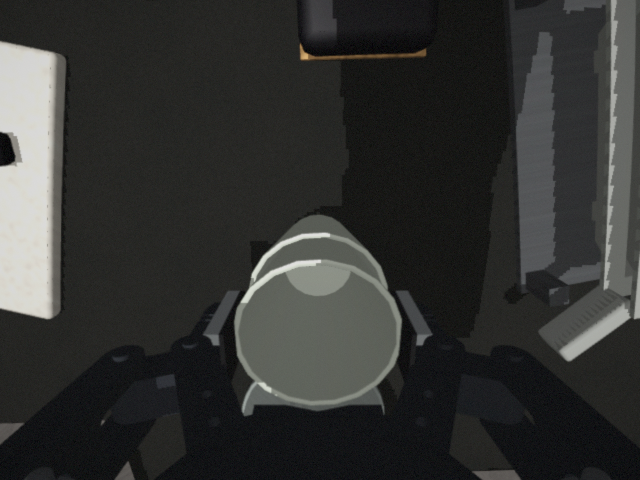

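View pics/c9.png

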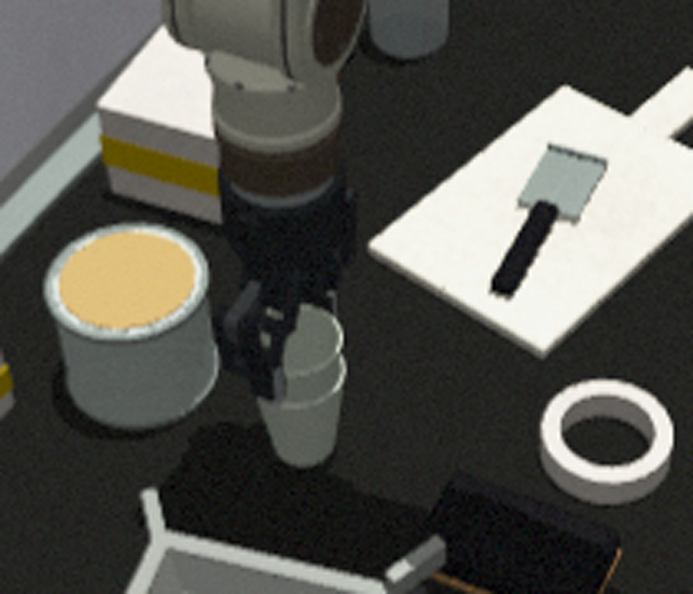

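The cups are nested and concentric. I'll relieve the push, release and rise straight up.

Emit:
move_arm(targets=[[0,0,-0.004,0,0,0],[0,0,0,0,0,0]])

```text
clock: 12.15
eef_pos: [0.6275, 0.0223, 0.0639]
eef_rot: [[0.0, 1.0, 0.003], [1.0, -0.0, -0.0], [-0.0, 0.003, -1.0]]
wrist_force: [1.6, 0.1, 4.9]
opening: 0.715
```

Emit:
move_arm(targets=[[0,0,0,0,0,0],[0,0,0,0,0,0],[0,0,0,0,0,0],[0,0,0,0,0,0],[0,0,0,0,0,0]], fingers=1.0)

```text
clock: 12.65
eef_pos: [0.6262, 0.0224, 0.0622]
eef_rot: [[0.0, 1.0, -0.001], [1.0, -0.0, -0.0], [-0.0, -0.001, -1.0]]
wrist_force: [-0.5, 0.0, -0.1]
opening: 1.0
```

Emit:
move_arm(targets=[[0,0,-0.01,0,0,0],[0,0,-0.02,0,0,0],[0,0,-0.03,0,0,0],[0,0,-0.035,0,0,0],[0,0,-0.035,0,0,0],[0,0,-0.03,0,0,0],[0,0,0,0,0,0]])

```text
clock: 13.35
eef_pos: [0.629, 0.0225, 0.1877]
eef_rot: [[0.0, 1.0, 0.009], [1.0, -0.0, 0.0], [0.0, 0.009, -1.0]]
wrist_force: [1.1, 0.6, 0.8]
opening: 1.003
```

```bash
python3 - <<'E'
from h import *
s=bot.get_state();print(s['clock'],s['eef_pos'],s['wrist_force'],s['opening'])
c=bot.get_calibration('wrist');np.save('w10.npy',c,allow_pickle=True)
cv2.imwrite('pics/w10.png',bot.snapshot('wrist')[:,:,::-1])
im=bot.snapshot('side')[:,:,::-1]
cv2.imwrite('pics/c10.png',cv2.resize(im[150:330,190:400],None,fx=3.3,fy=3.3,interpolation=2))
E
```

```text
13.35 [0.62897077 0.02253418 0.18765774] [1.12538289 0.56518024 0.80312762] 1.0026227863146353
```

View pics/w10.png

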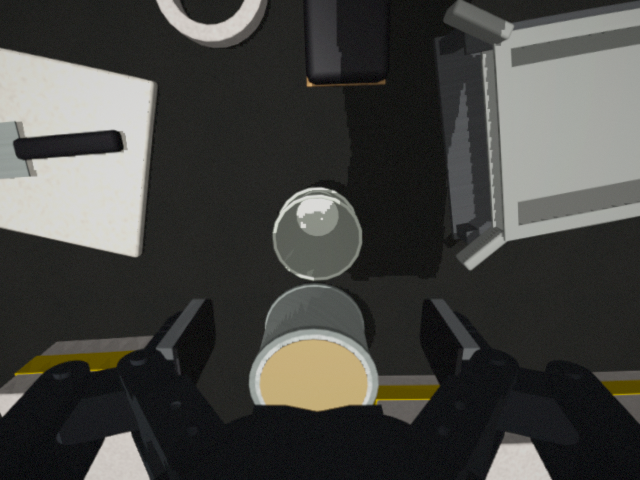

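View pics/c10.png

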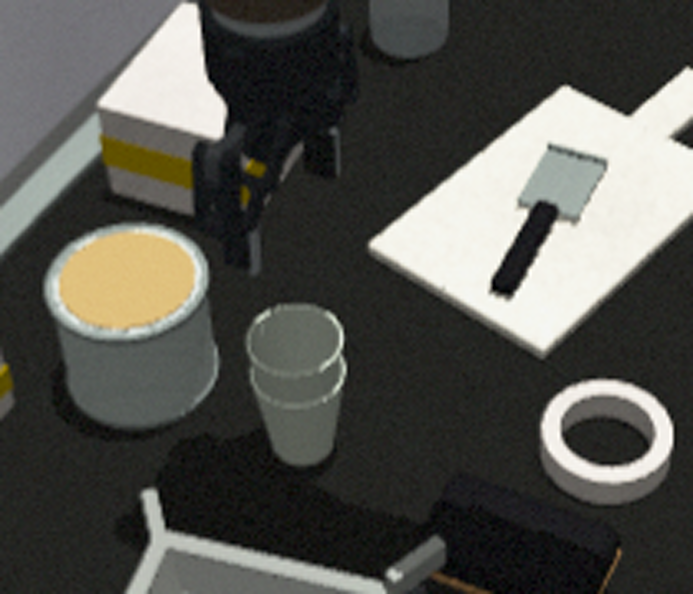

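The cup is nested upright and released. Next I'll go above the fin.

```bash
python3 - <<'E'
from p import *
p,R=plan([.6265,.0225,.182],yawR(90),[.483,.1275,.16],yawR(159.6),9)
E
```

```text
[[0.016,-0.021,0.003,0.0,0.0,-0.967],[0.018,-0.019,0.003,0.0,0.0,-0.967],[0.021,-0.016,0.003,0.0,0.0,-0.967],[0.023,-0.014,0.003,0.0,0.0,-0.966],[0.024,-0.01,0.003,0.0,0.0,-0.967],[0.025,-0.007,0.004,0.0,0.0,-0.967],[0.026,-0.004,0.003,0.0,0.0,-0.966],[0.026,0.0,0.004,0.0,0.0,-0.967],[0.027,0.004,0.003,0.0,0.0,-0.966]]
end [0.4827 0.1275 0.1602] 19.954885224913575 deg 7.7280000000000095
```

Emit:
move_arm(targets=[[0.016,-0.021,0.003,0,0,-0.967],[0.018,-0.019,0.003,0,0,-0.967],[0.021,-0.016,0.003,0,0,-0.967],[0.023,-0.014,0.003,0,0,-0.966],[0.024,-0.01,0.003,0,0,-0.967],[0.025,-0.007,0.004,0,0,-0.967],[0.026,-0.004,0.003,0,0,-0.966],[0.026,0,0.004,0,0,-0.967],[0.027,0.004,0.003,0,0,-0.966],[0,0,0,0,0,0],[0,0,0,0,0,0],[0,0,0,0,0,0]], fingers=0.5)

```text
clock: 14.65
eef_pos: [0.4831, 0.127, 0.1605]
eef_rot: [[-0.937, 0.35, -0.0], [0.35, 0.937, -0.0], [-0.0, -0.0, -1.0]]
wrist_force: [-0.6, 0.8, -0.1]
opening: 0.498
```

```bash
python3 - <<'E'
from h import *
s=bot.get_state();print(s['clock'],s['eef_pos'],s['eef_rot'].round(3),s['joint_positions'].round(1),s['opening'])
c=bot.get_calibration('wrist');np.save('w11.npy',c,allow_pickle=True)
cv2.imwrite('pics/w11.png',bot.snapshot('wrist')[:,:,::-1])
im=bot.snapshot('side')[:,:,::-1]
cv2.imwrite('pics/side11.png',im)
cv2.imwrite('pics/c11.png',cv2.resize(im[230:380,230:380],None,fx=4,fy=4,interpolation=2))
E
```

```text
14.65 [0.48310512 0.12704867 0.16051989] [[-0.937  0.35  -0.   ]
 [ 0.35   0.937 -0.   ]
 [-0.    -0.    -1.   ]] [ 14.7  15.6  -6.   68.4  -0.  -54.7] 0.49833764117767293
```

View pics/w11.png

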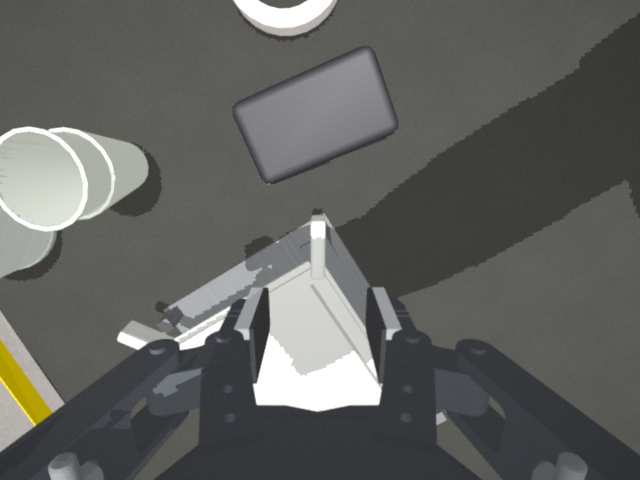

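View pics/c11.png

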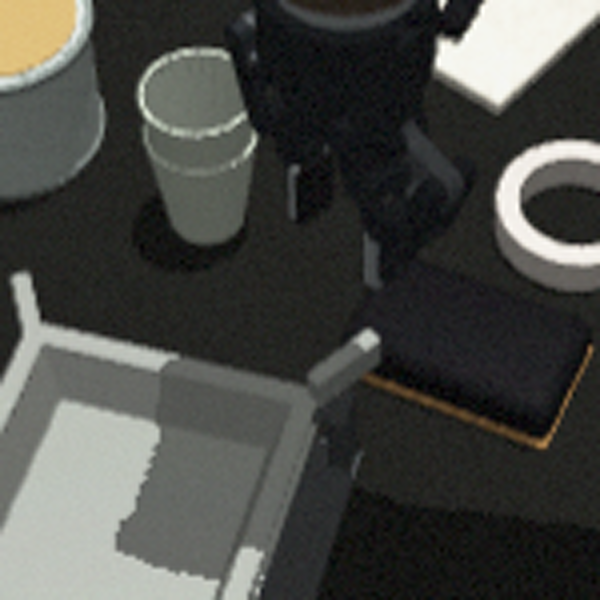

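```bash
python3 - <<'E'
from h import *
c=np.load('w11.npy',allow_pickle=True).item()
im=cv2.imread('pics/w11.png')
cv2.imwrite('pics/c12.png',cv2.resize(im[190:330,230:400],None,fx=4.2,fy=4.2,interpolation=2))
P=np.array([.4831,.1270]);u=np.array([-.35,-.937])
for d in(.018,-.018):
  for z in(.091,.070):
    q=proj('wrist',[[*(P+u*d),z]],c)[0];print(d,z,q,((q-[230,190])*4.2).round())
# pad tip heights at opening .5 : half .0212, near corner 11 mm outward
T=np.array([.4831,.1270,.1605]);x=np.array([-.937,.35,0])
for dz in(0,.01,.02,.03):
  print(dz,((proj('wrist',[T+x*.0212+[*(u*.011),dz],T-x*.0212+[*(u*.011),dz]],c)-[230,190])*4.2).round().tolist(),((proj('side',[T+x*.0212+[*(u*.011),dz],T-x*.0212+[*(u*.011),dz]])-[230,230])*4).round().tolist())
E
```

```text
0.018 0.091 [317.13174292 221.4379533 ] [366. 132.]
0.018 0.07 [317.14295242 214.49965536] [366. 103.]
-0.018 0.091 [317.22029853 272.54662578] [366. 347.]
-0.018 0.07 [317.22421891 261.95403989] [366. 302.]
0 [[554.0, 338.0], [178.0, 338.0]] [[393.0, 280.0], [331.0, 227.0]]
0.01 [[565.0, 372.0], [166.0, 373.0]] [[393.0, 267.0], [331.0, 214.0]]
0.02 [[578.0, 411.0], [153.0, 412.0]] [[393.0, 253.0], [331.0, 200.0]]
0.03 [[593.0, 456.0], [139.0, 457.0]] [[394.0, 240.0], [331.0, 186.0]]
```

View pics/c12.png

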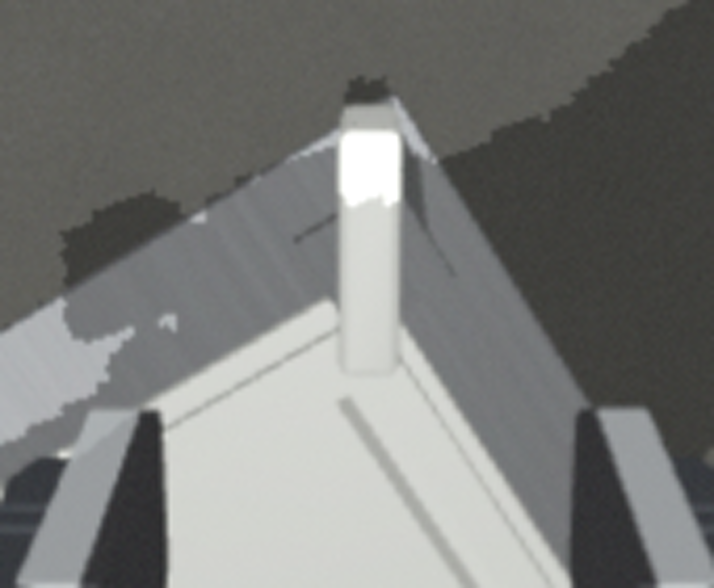

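```bash
python3 - <<'E'
from h import *
u=np.array([-.35,-.937]);T=np.array([.4831,.1270,.1605]);x=np.array([-.937,.35,0])
for w in(.0212,.025):
 for dz in(-.005,.005,.015,.025):
  print(w,dz,((proj('side',[T+x*w+[*(-u*.011),dz],T-x*w+[*(-u*.011),dz]])-[230,230])*4).round().tolist())
E
```

```text
0.0212 -0.005 [[357.0, 313.0], [296.0, 259.0]]
0.0212 0.005 [[357.0, 300.0], [296.0, 245.0]]
0.0212 0.015 [[357.0, 286.0], [295.0, 232.0]]
0.0212 0.025 [[357.0, 273.0], [295.0, 218.0]]
0.025 -0.005 [[363.0, 318.0], [291.0, 254.0]]
0.025 0.005 [[363.0, 305.0], [290.0, 241.0]]
0.025 0.015 [[363.0, 291.0], [290.0, 227.0]]
0.025 0.025 [[363.0, 278.0], [289.0, 213.0]]
```

The fin is vertical at column ~318 and centred along its length on the TCP. The fingertips stand about 20 mm behind the TCP at this opening. Going down to TCP z of about 0.055.

Emit:
move_arm(targets=[[0.001,0,0.02,0,0,0],[0,0,0.025,0,0,0],[0,0,0.025,0,0,0],[0,0,0.025,0,0,0],[0,0,0.02,0,0,0],[0,0,0.015,0,0,0],[0,0,0.01,0,0,0],[0,0,0,0,0,0],[0,0,0,0,0,0]])

```text
clock: 15.65
eef_pos: [0.4824, 0.1277, 0.0563]
eef_rot: [[-0.937, 0.349, 0.001], [0.349, 0.937, 0.0], [-0.001, 0.0, -1.0]]
wrist_force: [0.2, -0.0, 0.4]
opening: 0.497
```

```bash
python3 - <<'E'
from h import *
s=bot.get_state();print(s['clock'],s['eef_pos'],s['wrist_force'])
cv2.imwrite('pics/w13.png',bot.snapshot('wrist')[:,:,::-1])
im=bot.snapshot('side')[:,:,::-1]
cv2.imwrite('pics/c13.png',cv2.resize(im[230:380,230:380],None,fx=4,fy=4,interpolation=2))
E
```

```text
15.65 [0.48239783 0.12771423 0.05625147] [ 2.19097898e-01 -2.70450825e-04  3.98157043e-01]
```

View pics/w13.png

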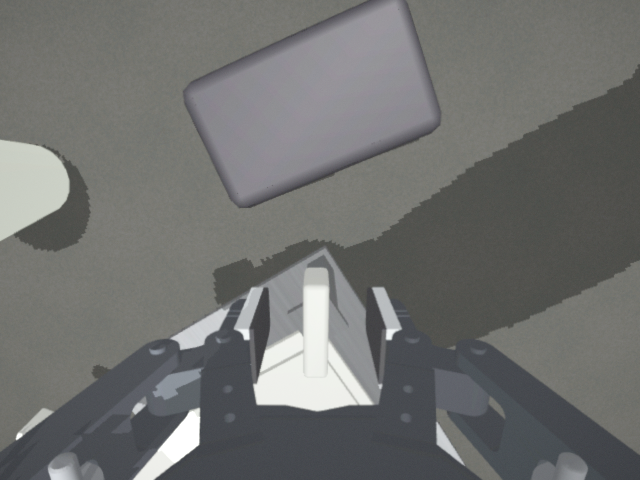

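View pics/c13.png

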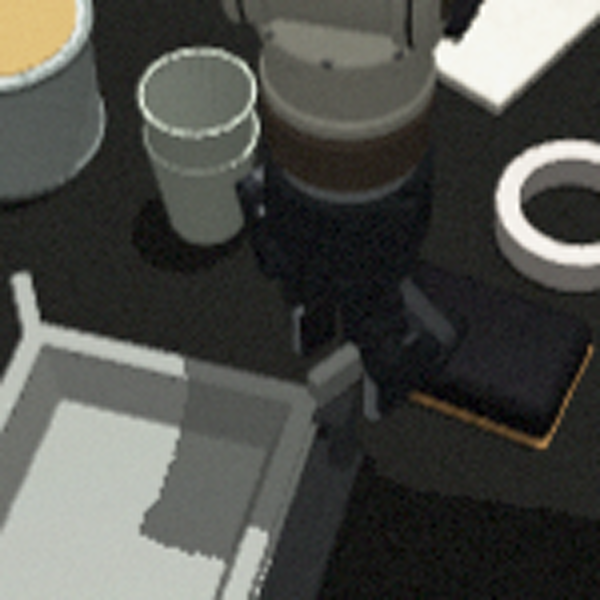

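The fin stands between the pads. Closing.

Emit:
move_arm(targets=[[0,0,0,0,0,0],[0,0,0,0,0,0],[0,0,0,0,0,0],[0,0,0,0,0,0],[0,0,0,0,0,0],[0,0,0,0,0,0],[0,0,0,0,0,0]], fingers=0)

```text
clock: 16.45
eef_pos: [0.4826, 0.1277, 0.0564]
eef_rot: [[-0.937, 0.349, 0.001], [0.349, 0.937, 0.0], [-0.001, 0.001, -1.0]]
wrist_force: [0.4, -1.1, 4.6]
opening: 0.103
```

```bash
python3 - <<'E'
from h import *
s=bot.get_state();print(s['clock'],s['eef_pos'],s['eef_rot'].round(4),s['wrist_force'],s['moment'],s['opening'])
cv2.imwrite('pics/w14.png',bot.snapshot('wrist')[:,:,::-1])
im=bot.snapshot('side')[:,:,::-1]
cv2.imwrite('pics/c14.png',cv2.resize(im[230:380,230:380],None,fx=4,fy=4,interpolation=2))
E
```

```text
16.45 [0.48257387 0.12770372 0.0564255 ] [[-9.372e-01  3.489e-01  1.400e-03]
 [ 3.489e-01  9.372e-01  1.000e-04]
 [-1.300e-03  6.000e-04 -1.000e+00]] [ 0.39045243 -1.14581837  4.61245218] [-0.14819985 -0.18117199 -0.2448456 ] 0.10299045517224312
```

View pics/w14.png

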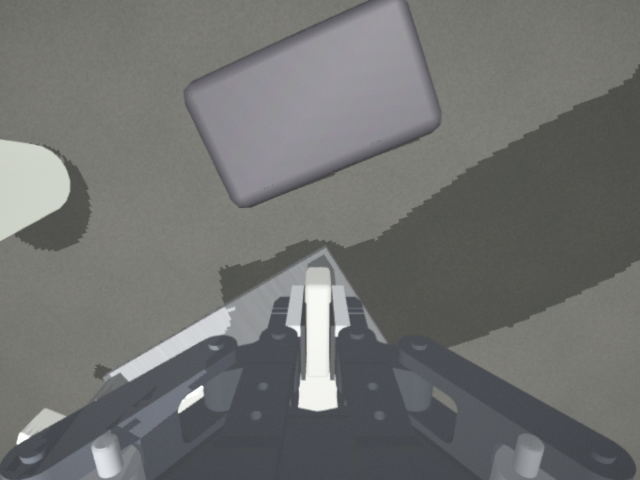

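View pics/c14.png

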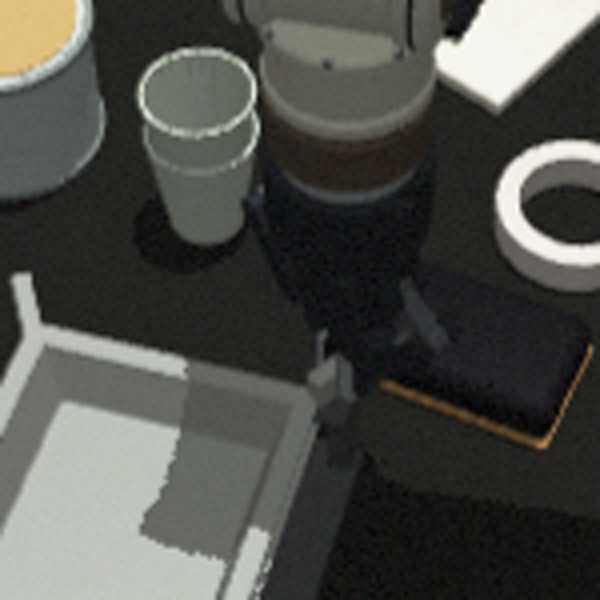

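The fin is held (opening 0.10). Now I'll plan the peel as a rotation about the far foot, stopping partway to check.

```bash
cat >> p.py <<'E'
def arc(p,R,piv,k,deg,n,dec=4):
    """rotate the pose about the pivot in n rows"""
    p=np.array(p,float);R=np.array(R,float);p0=p.copy();R0=R.copy();rows=[]
    for i in range(1,n+1):
        Q=Ro.from_rotvec(np.radians(deg*i/n)*k).as_matrix()
        pt=piv+Q@(p0-piv);Rt=Q@R0
        d=R.T@(pt-p)/.75;w=np.degrees(Ro.from_matrix(R.T@Rt).as_rotvec())/8
        r=np.r_[d.round(dec),w.round(3)];rows.append(r.tolist())
        p=p+R@r[:3]*.75;R=R@Ro.from_rotvec(np.radians(r[3:]*8)).as_matrix()
    for i in range(0,n,12):print(str(rows[i:i+12]).replace(' ',''))
    print('end',p.round(4));print(R.round(4).tolist());return p,R
E
python3 - <<'E'
from p import *
piv=np.array([.5726,.340,.026]);d=np.array([.39,.92,0]);d/=np.linalg.norm(d);k=np.cross([0,0,1],d)
p,R=arc([.482,.1278,.0555],yawR(159.6),piv,k,5,5)
p,R=arc(p,R,piv,k,7,7)
E
```

```text
[[-0.0,0.0007,-0.0054,0.125,0.006,-0.0],[-0.0001,0.0008,-0.0053,0.125,0.005,0.0],[0.0,0.0007,-0.0054,0.125,0.006,0.0],[-0.0,0.0007,-0.0054,0.124,0.005,0.0],[-0.0001,0.0008,-0.0053,0.125,0.006,-0.0]]
end [0.4834 0.131  0.0755]
[[-0.9372, 0.3471, -0.034], [0.3487, 0.9338, -0.0802], [0.0039, -0.087, -0.9962]]
[[-0.0,0.0007,-0.0054,0.125,0.006,-0.0],[-0.0001,0.0008,-0.0053,0.125,0.005,0.0],[0.0,0.0007,-0.0054,0.125,0.006,0.0],[-0.0,0.0007,-0.0053,0.124,0.005,0.0],[-0.0001,0.0008,-0.0054,0.125,0.006,-0.0],[0.0,0.0007,-0.0054,0.125,0.006,-0.0],[-0.0,0.0007,-0.0053,0.125,0.005,-0.0]]
end [0.4864 0.1381 0.1028]
[[-0.9369, 0.3401, -0.0811], [0.3495, 0.9172, -0.1914], [0.0093, -0.2076, -0.9782]]
```

Emit:
move_arm(targets=[[0,0.0007,-0.0054,0.125,0.006,0],[0,0.0008,-0.0053,0.125,0.005,0],[0,0.0007,-0.0054,0.125,0.006,0],[0,0.0007,-0.0054,0.125,0.005,0],[0,0.0008,-0.0053,0.125,0.006,0],[0,0,0,0,0,0]])

```text
clock: 17.15
eef_pos: [0.4836, 0.1313, 0.0765]
eef_rot: [[-0.938, 0.346, -0.034], [0.348, 0.934, -0.081], [0.003, -0.088, -0.996]]
wrist_force: [0.0, -2.8, 0.5]
opening: 0.099
```

```bash
python3 - <<'E'
from h import *
s=bot.get_state();print(s['clock'],s['eef_pos'],s['eef_rot'].round(4),s['wrist_force'],s['moment'],s['opening'])
im=bot.snapshot('side')[:,:,::-1]
cv2.imwrite('pics/c15.png',cv2.resize(im[270:460,180:390],None,fx=3.1,fy=3.1,interpolation=2))
E
```

```text
17.15 [0.4835929  0.13131836 0.07648034] [[-0.9375  0.3463 -0.0337]
 [ 0.3479  0.934  -0.0813]
 [ 0.0033 -0.088  -0.9961]] [ 0.0195482  -2.78025769  0.50543624] [-0.32828074 -0.17925431 -0.18974146] 0.0994895472037511
```

View pics/c15.png

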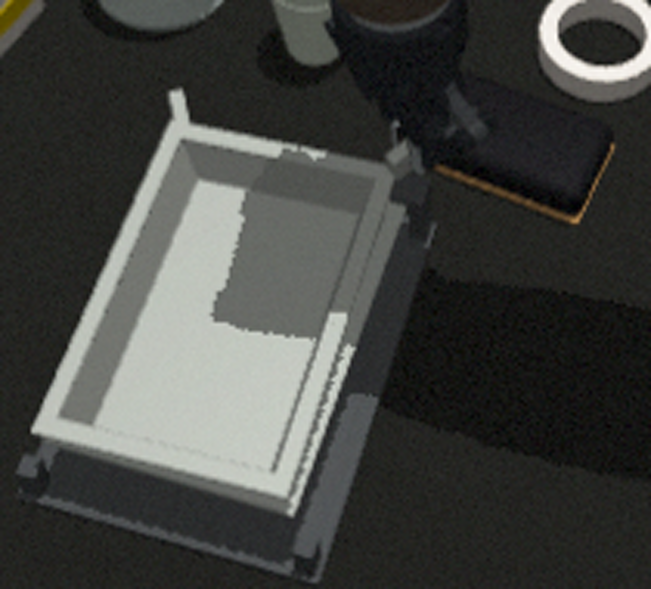

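The fin corner is rising, the far corner is still down and the second tray is still seated. Continuing.

Emit:
move_arm(targets=[[0,0.0007,-0.0054,0.125,0.006,0],[0,0.0008,-0.0053,0.125,0.005,0],[0,0.0007,-0.0054,0.125,0.006,0],[0,0.0007,-0.0053,0.125,0.005,0],[0,0.0008,-0.0054,0.125,0.006,0],[0,0.0007,-0.0054,0.125,0.006,0],[0,0.0007,-0.0053,0.125,0.005,0],[0,0,0,0,0,0]])

```text
clock: 18.0
eef_pos: [0.4866, 0.1389, 0.1036]
eef_rot: [[-0.937, 0.339, -0.081], [0.349, 0.917, -0.192], [0.009, -0.208, -0.978]]
wrist_force: [-0.7, -3.6, 2.6]
opening: 0.102
```

```bash
python3 - <<'E'
from h import *
s=bot.get_state();print(s['clock'],s['eef_pos'],s['eef_rot'].round(4),s['wrist_force'],s['moment'],s['opening'])
im=bot.snapshot('side')[:,:,::-1]
cv2.imwrite('pics/c16.png',cv2.resize(im[270:460,180:390],None,fx=3.1,fy=3.1,interpolation=2))
cv2.imwrite('pics/w16.png',bot.snapshot('wrist')[:,:,::-1])
E
```

```text
18.0 [0.48655941 0.13886638 0.10360576] [[-0.9372  0.3393 -0.0806]
 [ 0.3486  0.9174 -0.1917]
 [ 0.0089 -0.2078 -0.9781]] [-0.69400765 -3.55626546  2.62482125] [-0.17537321 -0.15960901 -0.08269359] 0.10214473521780687
```

View pics/c16.png

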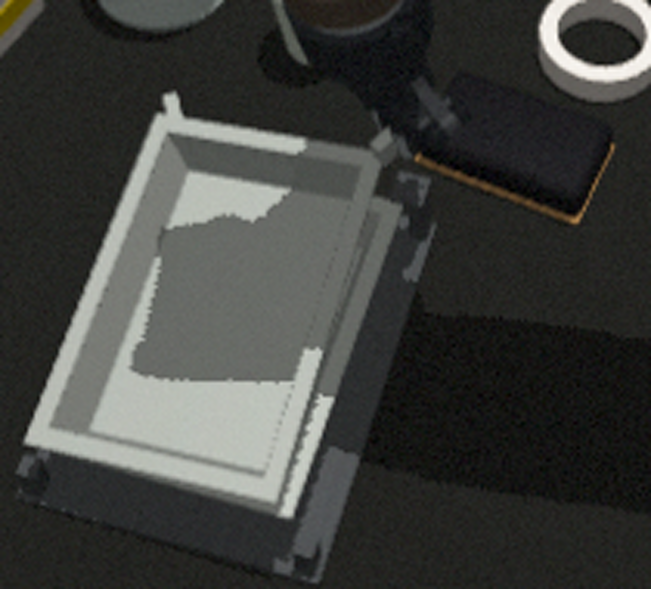

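View pics/w16.png

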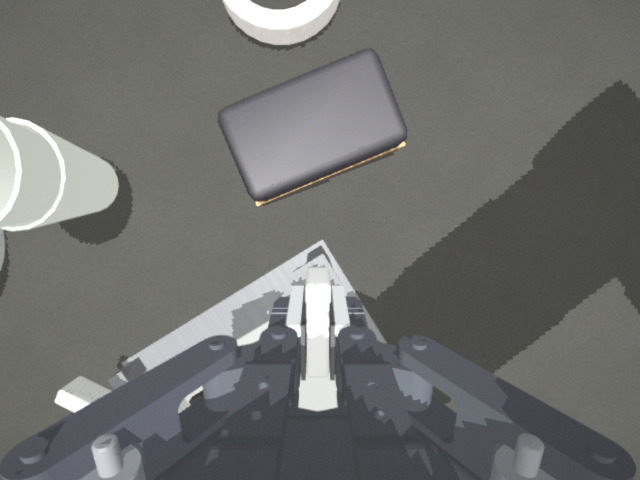

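```bash
python3 - <<'E'
import cv2,numpy as np
a=cv2.imread('pics/side11.png')[285:335,215:345]
def g(f): 
    return cv2.resize(cv2.imread(f),(210,190),interpolation=cv2.INTER_AREA)[15:65,35:165]
z=np.vstack([cv2.resize(x,None,fx=4,fy=4,interpolation=2) for x in(a,g('pics/c15.png'),g('pics/c16.png'))])
cv2.imwrite('pics/cmp.png',z)
E
```

```text
(no output)
```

View pics/cmp.png

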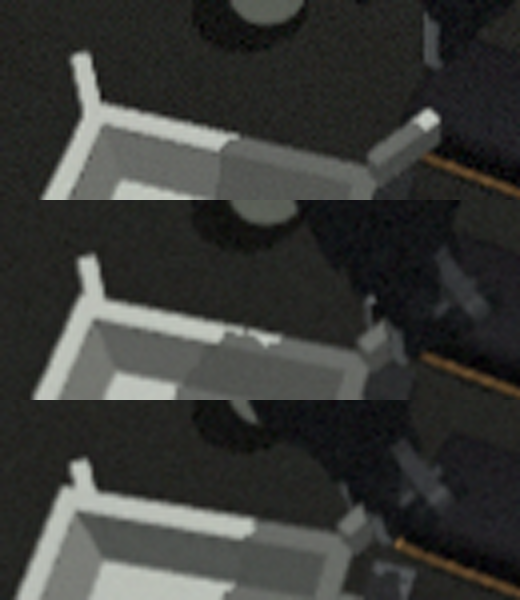

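The second tray is in its place, but the arm is pushing the tray in +y with about 3.6 N. I'll ease the tray back towards the fin to unload that and the last grip, then lift it while tilted.

```bash
python3 - <<'E'
from p import *
R=np.array([[-0.9369, 0.3401, -0.0811], [0.3495, 0.9172, -0.1914], [0.0093, -0.2076, -0.9782]])
p=np.array([.4864,.1381,.1028])
p,R=plan(p,R,p+[-.0023,-.0055,0.001],R,3,4)
p,R=plan(p,R,p+[-.001,-.003,.03],R,6,4)
E
```

```text
[[0.0001,-0.0027,0.0001,0.0,-0.0,-0.0],[0.0001,-0.0027,0.0001,0.0,-0.0,-0.0],[0.0001,-0.0026,0.0001,0.0,-0.0,-0.0]]
end [0.4841 0.1326 0.1038] 1.984332153500032 deg 1.9382819501161543e-15
[[0.0,-0.0021,-0.0064,0.0,-0.0,-0.0],[0.0,-0.0021,-0.0064,0.0,-0.0,-0.0],[0.0001,-0.0021,-0.0064,0.0,-0.0,-0.0],[0.0,-0.002,-0.0064,0.0,-0.0,-0.0],[0.0001,-0.0021,-0.0063,0.0,-0.0,-0.0],[0.0,-0.002,-0.0064,0.0,-0.0,-0.0]]
end [0.4832 0.1297 0.1339] 4.764098281250018 deg 1.9382819501161543e-15
```

Emit:
move_arm(targets=[[0,-0.0027,0,0,0,0],[0,-0.0027,0,0,0,0],[0,-0.0026,0,0,0,0],[0,0,0,0,0,0]])

```text
clock: 18.5
eef_pos: [0.4835, 0.1324, 0.1043]
eef_rot: [[-0.937, 0.34, -0.082], [0.35, 0.917, -0.192], [0.01, -0.208, -0.978]]
wrist_force: [0.2, 0.6, 0.6]
opening: 0.104
```

Emit:
move_arm(targets=[[0,-0.0021,-0.0064,0,0,0],[0,-0.0021,-0.0064,0,0,0],[0,-0.0021,-0.0064,0,0,0],[0,0,0,0,0,0]])

```text
clock: 18.9
eef_pos: [0.484, 0.131, 0.1204]
eef_rot: [[-0.937, 0.34, -0.08], [0.35, 0.917, -0.191], [0.008, -0.207, -0.978]]
wrist_force: [0.3, 1.0, -0.7]
opening: 0.097
```

```bash
python3 - <<'E'
from h import *
s=bot.get_state();print(s['clock'],s['eef_pos'],s['eef_rot'].round(4),s['wrist_force'],s['moment'],s['opening'])
im=bot.snapshot('side')[:,:,::-1]
cv2.imwrite('pics/c17.png',cv2.resize(im[270:460,180:390],None,fx=3.1,fy=3.1,interpolation=2))
E
```

```text
18.9 [0.4840236  0.13104136 0.12040349] [[-0.9368  0.3405 -0.0799]
 [ 0.3496  0.9171 -0.1914]
 [ 0.0081 -0.2072 -0.9783]] [ 0.32823372  0.98506999 -0.69377875] [ 0.11915068 -0.04204174 -0.02976383] 0.0974153163437911
```

View pics/c17.png

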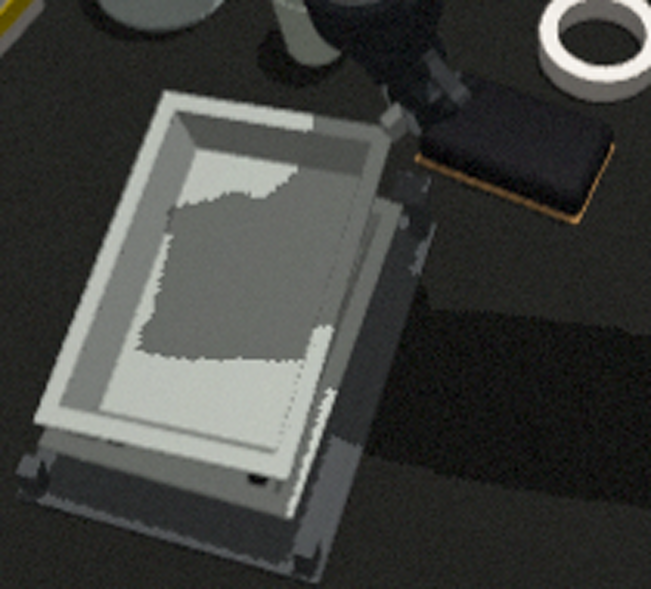

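The top tray is free and the second tray has stayed seated in the rack. Lifting on, then levelling and carrying it across.

```bash
python3 - <<'E'
from p import *
R=np.array([[-0.9369, 0.3401, -0.0811], [0.3495, 0.9172, -0.1914], [0.0093, -0.2076, -0.9782]])
p=np.array([.4838,.1313,.1188])
p,R=plan(p,R,[.482,.128,.205],R,7)
p,R=plan(p,R,[.482,.125,.205],yawR(159.6),5)
p,R=plan(p,R,[.415,-.258,.205],yawR(90),20)
E
```

```text
[[0.0,-0.004,-0.016,0.0,-0.0,-0.0],[0.0,-0.004,-0.016,0.0,-0.0,-0.0],[0.0,-0.004,-0.016,0.0,-0.0,-0.0],[0.0,-0.004,-0.016,0.0,-0.0,-0.0],[0.001,-0.004,-0.016,0.0,-0.0,-0.0],[0.0,-0.004,-0.016,0.0,-0.0,-0.0],[0.001,-0.005,-0.015,0.0,-0.0,-0.0]]
end [0.4817 0.1278 0.2048] 11.53808941250003 deg 1.9382819501161543e-15
[[-0.0,-0.001,0.0,-0.3,-0.013,-0.0],[-0.0,-0.001,0.0,-0.299,-0.014,-0.0],[-0.001,-0.0,0.0,-0.3,-0.013,-0.0],[-0.0,-0.001,0.0,-0.299,-0.014,-0.0],[-0.001,-0.0,0.0,-0.3,-0.013,-0.0]]
end [0.4824 0.1252 0.2051] 0.46340165392363597 deg 2.401775506786005
[[-0.005,-0.026,0.0,0.0,-0.0,0.435],[-0.006,-0.025,0.0,0.0,-0.0,0.435],[-0.008,-0.025,0.0,0.0,-0.0,0.435],[-0.009,-0.024,0.0,0.0,-0.0,0.435],[-0.011,-0.024,0.0,0.0,-0.0,0.435],[-0.012,-0.023,0.0,0.0,-0.0,0.435],[-0.013,-0.022,0.0,0.0,-0.0,0.435],[-0.015,-0.021,0.0,0.0,-0.0,0.435],[-0.016,-0.02,0.0,0.0,-0.0,0.435],[-0.017,-0.019,0.0,-0.0,-0.0,0.435],[-0.018,-0.018,0.0,-0.0,-0.0,0.435],[-0.02,-0.017,0.0,-0.0,-0.0,0.435]]
[[-0.021,-0.016,0.0,-0.0,-0.0,0.435],[-0.021,-0.015,0.0,-0.0,-0.0,0.435],[-0.022,-0.013,0.0,-0.0,-0.0,0.435],[-0.023,-0.012,0.0,-0.0,-0.0,0.435],[-0.024,-0.011,0.0,-0.0,-0.0,0.435],[-0.024,-0.009,0.0,-0.0,-0.0,0.435],[-0.025,-0.008,0.0,-0.0,-0.0,0.435],[-0.026,-0.006,0.0,-0.0,-0.0,0.435]]
end [ 0.4148 -0.2583  0.2051] 19.207103505521367 deg 3.4781877038964257
```

Emit:
move_arm(targets=[[0,-0.004,-0.016,0,0,0],[0,-0.004,-0.016,0,0,0],[0,-0.004,-0.016,0,0,0],[0,-0.004,-0.016,0,0,0],[0.001,-0.004,-0.016,0,0,0],[0,-0.004,-0.016,0,0,0],[0.001,-0.005,-0.015,0,0,0],[0,-0.001,0,-0.3,-0.013,0],[0,-0.001,0,-0.3,-0.014,0],[-0.001,0,0,-0.3,-0.013,0],[0,-0.001,0,-0.3,-0.014,0],[-0.001,0,0,-0.3,-0.013,0]])

```text
clock: 20.15
eef_pos: [0.482, 0.1248, 0.2064]
eef_rot: [[-0.937, 0.349, 0.001], [0.349, 0.937, 0.001], [-0.0, 0.001, -1.0]]
wrist_force: [0.5, -0.4, -1.3]
opening: 0.1
```

```bash
python3 - <<'E'
from h import *
s=bot.get_state();print(s['clock'],s['eef_pos'],s['eef_rot'].round(4),s['wrist_force'],s['moment'],s['opening'])
cv2.imwrite('pics/side18.png',bot.snapshot('side')[:,:,::-1])
E
```

```text
20.15 [0.48195056 0.12480299 0.20641685] [[-9.373e-01  3.486e-01  7.000e-04]
 [ 3.486e-01  9.373e-01  1.300e-03]
 [-2.000e-04  1.400e-03 -1.000e+00]] [ 0.53531456 -0.37005472 -1.26310843] [-0.11110019  0.02609929 -0.02467913] 0.10044594879574097
```

View pics/side18.png

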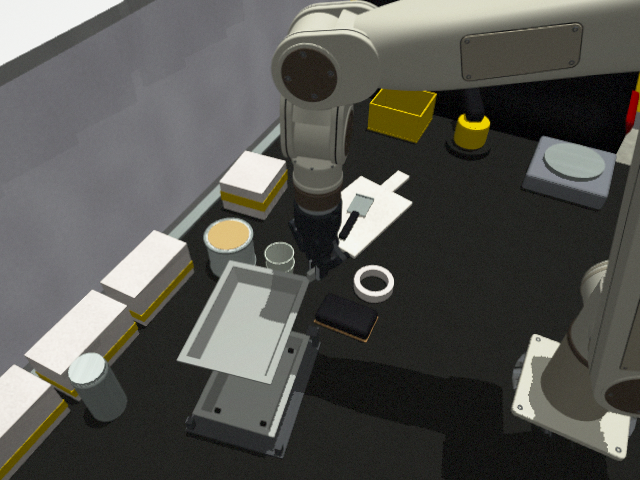

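The top tray is held in the air and the second tray is seated below it with its four grips showing. Carrying it to the board.

Emit:
move_arm(targets=[[-0.005,-0.026,0,0,0,0.435],[-0.006,-0.025,0,0,0,0.435],[-0.008,-0.025,0,0,0,0.435],[-0.009,-0.024,0,0,0,0.435],[-0.011,-0.024,0,0,0,0.435],[-0.012,-0.023,0,0,0,0.435],[-0.013,-0.022,0,0,0,0.435],[-0.015,-0.021,0,0,0,0.435],[-0.016,-0.02,0,0,0,0.435],[-0.017,-0.019,0,0,0,0.435],[-0.018,-0.018,0,0,0,0.435],[-0.02,-0.017,0,0,0,0.435]])

```text
clock: 21.4
eef_pos: [0.4419, -0.1052, 0.2062]
eef_rot: [[-0.465, 0.885, -0.001], [0.885, 0.465, -0.0], [-0.0, -0.001, -1.0]]
wrist_force: [0.4, -0.2, -2.1]
opening: 0.105
```

Emit:
move_arm(targets=[[-0.021,-0.016,0,0,0,0.435],[-0.021,-0.015,0,0,0,0.435],[-0.022,-0.013,0,0,0,0.435],[-0.023,-0.012,0,0,0,0.435],[-0.024,-0.011,0,0,0,0.435],[-0.024,-0.009,0,0,0,0.435],[-0.025,-0.008,0,0,0,0.435],[-0.026,-0.006,0,0,0,0.435],[0,0,0,0,0,0],[0,0,0,0,0,0],[0,0,0,0,0,0]])

```text
clock: 22.5
eef_pos: [0.4145, -0.2578, 0.2059]
eef_rot: [[-0.001, 1.0, -0.001], [1.0, 0.001, 0.001], [0.001, -0.001, -1.0]]
wrist_force: [-0.3, 0.4, -1.6]
opening: 0.101
```

```bash
python3 - <<'E'
from h import *
s=bot.get_state();print(s['clock'],s['eef_pos'],s['eef_rot'].round(4),s['wrist_force'],s['moment'],s['opening'])
for n in('side','top'):cv2.imwrite(f'pics/{n}19.png',bot.snapshot(n)[:,:,::-1])
im=cv2.imread('pics/top19.png');cv2.imwrite('pics/c19t.png',cv2.resize(im[170:350,310:510],None,fx=3.3,fy=3.3,interpolation=2))
im=cv2.imread('pics/side19.png');cv2.imwrite('pics/c19s.png',cv2.resize(im[90:290,240:460],None,fx=3,fy=3,interpolation=2))
E
```

```text
22.5 [ 0.41446111 -0.25783572  0.20585851] [[-1.1e-03  1.0e+00 -5.0e-04]
 [ 1.0e+00  1.1e-03  5.0e-04]
 [ 5.0e-04 -5.0e-04 -1.0e+00]] [-0.34627509  0.36571798 -1.58192883] [-0.01771746  0.13238366 -0.00772637] 0.10131292351288602
```

View pics/side19.png

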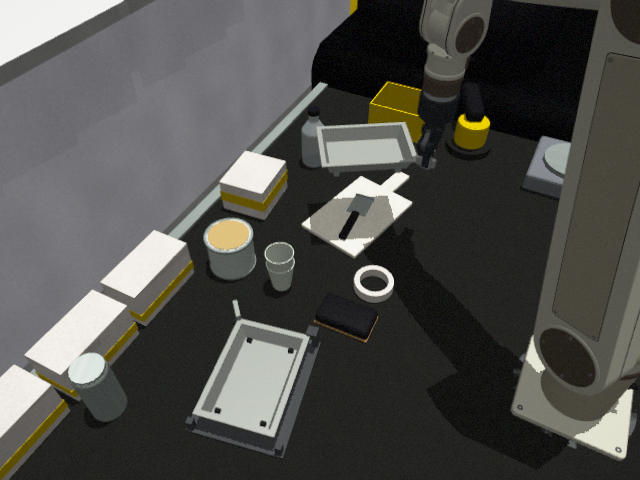

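View pics/c19t.png

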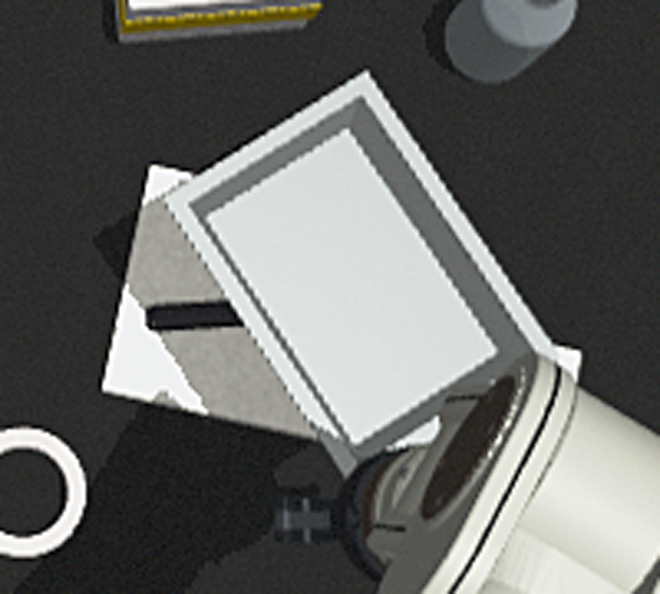

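View pics/c19s.png

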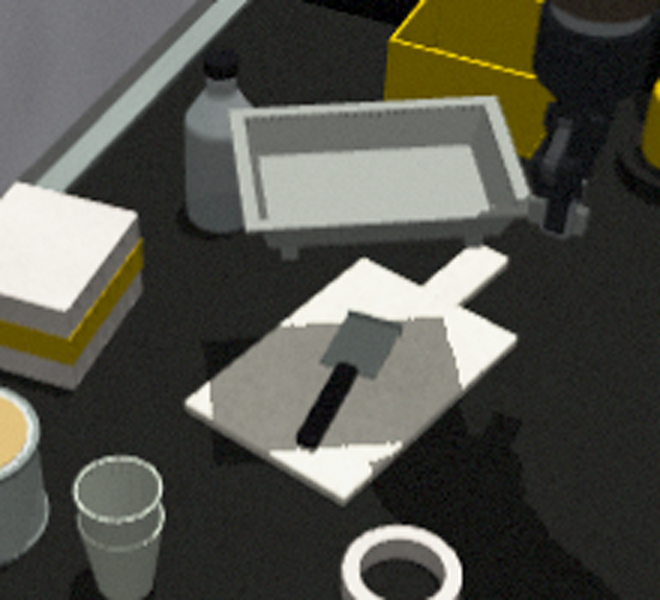

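```bash
python3 - <<'E'
from h import *
f=lambda p:(p[0]/3.3+310-.35,p[1]/3.3+170-.35)
g=lambda p:(p[0]/3+240-.33,p[1]/3+90-.33)
A=two(f((366,70)),g((230,110)));B=two(f((165,198)),g((247,235)));C=two(f((553,350)),g((497,97)));
print(A,B,C,'mid',(B+C)/2)
n=np.cross(B-A,C-A);n/=np.linalg.norm(n);n*=np.sign(n[2]);print('normal',n,'tilt',np.degrees(np.arccos(n[2])))
# floor mid via inner floor corners, top view
E
```

```text
[ 0.69044248 -0.27494312  0.22732163] [ 0.61112663 -0.14876899  0.22118592] [ 0.51271426 -0.38319485  0.22900814] mid [ 0.56192044 -0.26598192  0.22509703]
normal [-0.01454362  0.0394435   0.99911596] tilt 2.4093869585457273
```

The tray is over the board centre and about level: mid at (0.562, -0.266), tilt about 2° by triangulation, roughly 16 cm above the board. One last check that the second tray is seated.

```bash
python3 - <<'E'
import cv2
t=cv2.imread('pics/top19.png');s=cv2.imread('pics/side19.png')
cv2.imwrite('pics/c20t.png',cv2.resize(t[205:335,110:310],None,fx=4,fy=4,interpolation=2))
cv2.imwrite('pics/c20s.png',cv2.resize(s[240:460,180:390],None,fx=2.7,fy=2.7,interpolation=2))
E
```

```text
(no output)
```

View pics/c20t.png

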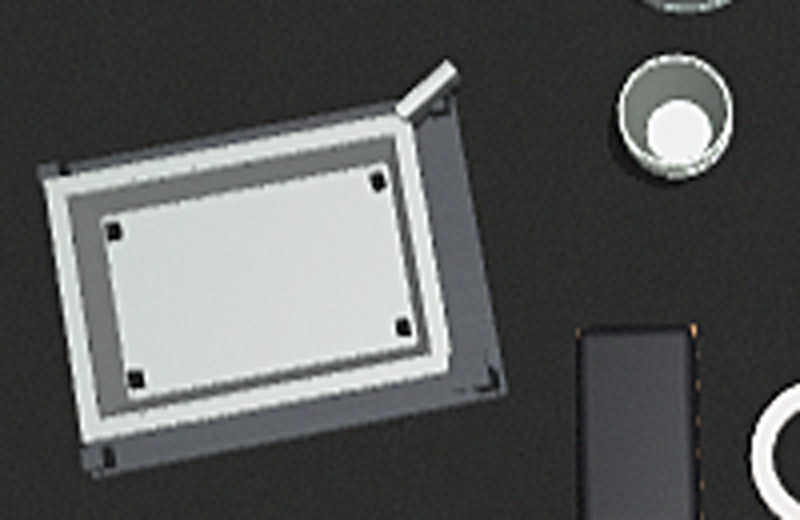

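View pics/c20s.png

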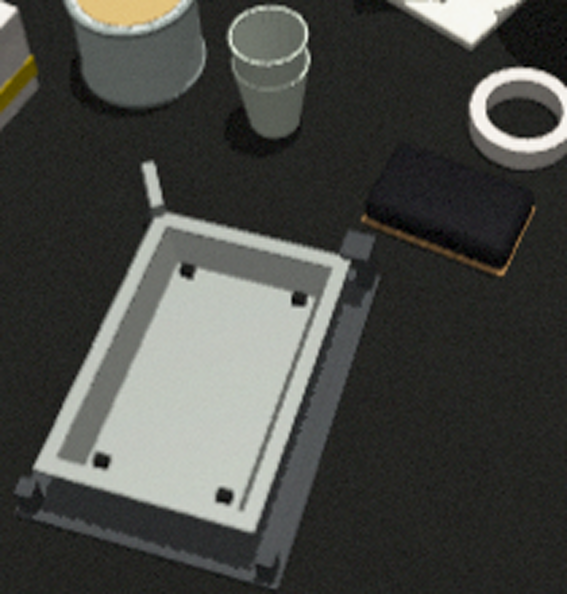

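```bash
python3 - <<'E'
from h import *
f=lambda p:(p[0]/4+110-.4,p[1]/4+205-.4)
g=lambda p:(p[0]/2.7+180-.3,p[1]/2.7+240-.3)
for a,b in(((45,182),(34,468)),((408,113),(160,213)),((448,371),(350,260)),((83,442),(257,530))):
    print(two(f(a),g(b)).round(4),plane('top',[f(a)],.056).round(4),plane('side',[g(b)],.056).round(4))
print(two(f((452,67)),g((148,162))).round(4),'before',two(f((460,65)),g((148,157))).round(4))
E
```

```text
[0.5946 0.3836 0.0576] [[0.5944 0.3838 0.056 ]] [[0.5959 0.3832 0.056 ]]
[0.634  0.1768 0.0563] [[0.6345 0.177  0.056 ]] [[0.6337 0.1765 0.056 ]]
[0.4855 0.1505 0.06  ] [[0.4854 0.1509 0.056 ]] [[0.4871 0.1483 0.056 ]]
[0.4454 0.3542 0.0593] [[0.4461 0.3554 0.056 ]] [[0.4457 0.3528 0.056 ]]
[0.6589 0.1502 0.0729] before [0.6607 0.1459 0.0728]
```

```bash
python3 -c "
from plant import bot
print(bot.job_done()); s=bot.get_state(); print(s['clock'],s['opening'],s['eef_pos'])"
```

```text
the job is handed in; nothing more can be done
None
the job is handed in; nothing more can be done
```

The job is handed in at about 22.6 s of the 58 s. The cup is nested in the bench cup, and the arm is still holding the top tray up over the white board.

- **Cup:** My first grip closed above the rim because the fingertips sit further back than stated. It pressed down on the cup with up to about 35 N, but the cup stayed where it was. The second grip, taken lower, held. I pushed the cup into the bench cup until it stopped, with about 16 N, and let go. It stands upright and level with the bench cup's axis.
- **Peel:** I pinched the fin and raised that corner 12° (0.21 rad) about the far foot, then eased the tray back towards the fin and lifted it off.
- **Second tray:** It stayed in the rack. Its rim corners measure 56–60 mm above the bench, against 56 mm expected, so it looks seated and level. It slid about 4 mm in +y within the rack during the peel.
- **Tray over the board:** The tray's middle is at (0.562, -0.266), and I measured the board's middle at (0.563, -0.266). It hangs about 16 cm above the board. The camera measurement gave a tilt of about 2°, close to its error, while the tool itself is vertical. The grip is still closed on the fin.
- **Filler tin, sanding block and tape roll:** The arm never touched them, and they look unmoved in the pictures.

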